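# Stand the cellar brush handle-down in its crock

## Task

The dusting brush for the bottles has been put away bristles-down in the terracotta crock, which crushes the bristles. Take it out, turn it end for end and stand it back in the same crock handle-down with the bristles up, lowering it until the handle rests on the bottom before you let go, never dropping or ramming it. Leave the crock upright where it stands, and do not disturb the bottle, the corkscrew or the hammer.

Things in the scene. Friction and masses are not known exactly. Their poses are not given: they have to be found in the camera images.
- brush: Loose flat dusting brush, 240 mm long, about 0.13 kg; pale wooden handle, steel ferrule, dark bristles (a rigid block). Origin: middle of the handle's butt; +z from butt to bristles, x across the thickness, y across the width; symmetric about both. Starts bristles-down in the crock, leaning about 12 degrees in its x-z plane, handle on the rim, towards the robot's left (+y) within 45 degrees.
- brush_butt (a point): Middle of the handle's butt end (brush's origin and axes). The handle is 20 mm thick (x), 26 mm wide (y), from 8 to 164 mm, and ends in a round 10 mm radius nose, so the brush cannot stand free on it. At the start some 110 mm of it stands clear of the rim. With the brush lying flat on the table the butt's middle is 10 mm up.
- brush_ferrule (a point): Middle of the steel ferrule, on the brush's axis, 180 mm from the butt (brush's axes). The ferrule is 24 mm thick (x), 38 mm wide (y), from 164 to 196 mm. With the brush lying flat it is about 14 mm above the table.
- brush_tip (a point): Middle of the flat bristle end, on the brush's axis, 240 mm from the butt (brush's axes). The bristle block is 26 x 40 mm from 195 to 208 mm, then 30 mm thick (x) and 44 mm wide (y) up to 240 mm.
- crock: Plain round terracotta crock, 1.1 kg, loose on the table, 130 mm high, outside diameter 88 mm at the foot and 96 mm at the rim, wall 10 mm (inside diameter about 68 mm at the bottom, 76 mm at the mouth), inner floor 10 mm above the table. Origin at the centre of its underside, z up.
- crock_mouth (a point): Centre of the crock's mouth, level with the rim, 130 mm above the table.
- bottle: Bystander: dark full wine bottle standing upright, 75 mm diameter, 300 mm tall, 1.25 kg. Origin at the centre of its underside.
- corkscrew: Bystander: folding corkscrew lying on the table, 110 mm long, 30 mm wide, 14 mm high. Origin on the table under its middle, x along it.
- hammer: Bystander: case-opening hammer lying on the table, 260 mm long, head 90 mm across, 26 mm high. Origin on the table under its middle, x along the handle towards the head.
Not all that is in view belongs to the job. Of the things that look like the crock, the middle-sized one is meant.

How it is judged:
On the way, in this order (a step that is already met when the one before it is completed fails the run):
1. the brush is out of the crock: its bristle end is above the rim (z of brush_tip in the frame of crock above 0.135 m), for 0.1 s.
2. the brush, bristles up, has been lowered into the crock until the butt is within 30 mm of the crock's underside (it rests on the 10 mm floor), with the fingers still on it (angle between brush's own z axis and vertical below 0.6 rad and z of brush_butt in the frame of crock below 0.03 m and horizontal distance between brush_butt and crock below 0.04 m and contact force between the fingers and brush above 0.5 N), for 0.1 s.
At the end, for the whole second after the job is handed in: The brush rests in the crock bristles up, leaning under 0.6 rad, butt on the floor (within 30 mm of the crock's underside, 40 mm of its axis), bristle end over 20 mm above the rim; crock at rest, upright (under 0.1 rad), within 30 mm of its start; brush released (angle between brush's own z axis and vertical below 0.6 rad and z of brush_butt in the frame of crock below 0.03 m and horizontal distance between brush_butt and crock below 0.04 m and z of brush_tip in the frame of crock above 0.15 m and angle between crock's own z axis and vertical below 0.1 rad and distance of crock from where it was at the start of the episode below 0.03 m and linear speed of each of brush, crock below 0.02 m/s and angular speed of brush below 0.2 rad/s and contact force between the fingers and brush below 0.1 N); the robot touches nothing.
It fails at once if the crock is tipped by more than 0.35 rad (angle between crock's own z axis and vertical above 0.35 rad).
It fails at once if the brush is rammed into or dropped in the crock: more than 60 N between them (contact force between brush and crock above 60 N).
It fails at once if the bottle is moved by more than 20 mm (distance of bottle from where it was at the start of the episode above 0.02 m).
It fails at once if the corkscrew is moved by more than 20 mm (distance of corkscrew from where it was at the start of the episode above 0.02 m).
It fails at once if the hammer is moved by more than 20 mm (distance of hammer from where it was at the start of the episode above 0.02 m).
It also fails if it takes over 72 s, if anything falls off the work surface, if the arm or the gripper's body presses on something with over 40 N, if the wrist force passes 120 N, or if a joint passes its speed limit or range.

## Robot

A 7-joint arm with a two-finger parallel gripper is mounted at the origin on the work surface. World frame = base frame: x ahead of the robot, y to its left, z up, the work surface at z = 0. Lengths are in m, angles in rad, forces in N, time in s.
With the tool pointing down it reaches from about 0.4 to 0.85 m from the base axis. Payload 10.4 kg.
Tool frame: the origin (TCP) lies between the finger pads; the fingertips stand 17 mm ahead of it and the grasp point (between the pads) lies 2 mm behind it; z points along the fingers, y is the direction in which the jaws open and shut (so a half turn about z gives the same grasp; the last joint's range is limited). The gripper opens to 85 mm and grips with 20 to 120 N. Pads are 22 mm wide; open, the fingers measure 114 mm over their backs; the gripper's body (76 mm by 85 mm) begins 54 mm behind the grasp point. The pads swing forward as they close: fully open they stand 13 mm farther back than shut.
Start: joints at [1.186, 0.332, -0.065, 1.46, 0.022, 1.35, -0.088], TCP at [0.221, -0.585, 0.248] pointing down, gripper open.
Joint ranges: [-2.6, 2.6], [-0.5, 2.12], [-1.47, 1.34], [0.16, 2.42], [-1.27, 4.41], [0.06, 2.06], [-2.6, 2.6]. Speed limits (rad/s): [2.22, 2.22, 2.79, 2.79, 3.14, 3.14, 3.14].

## Interface

Orientations are given as a unit quaternion [x, y, z, w].
In Python, from workcell import manip gives the robot as it stands.
- The arm moves only by the tool jog_arm, never from a script. Its argument "steps" is one flat list of numbers, 5 for each row, row after row: the finger opening in m, from 0 to 0.0854, then the shift along the tool's x, y, z in m, then the turn about the tool's z in rad. In form: [gripper, x, y, z, twist, gripper, x, y, z, twist, ...]. A call has exactly 10 rows; each row is the pose to reach, as a shift and turn from the pose commanded when the call began, along the tool's axes at that moment; what a row does not reach only later rows make up. A row lasts 1/10 s, in which the tool goes at most 50 mm and 8.59 degrees, less where a joint would pass 70% of its speed; a pose out of reach is approached as far as the arm can. A call with a gripper value outside its range is refused whole. The fingers move at their own pace and stop on an object; "grip_force" is the grip in N (left out, the last holds). Time passes only in rows, so rows that repeat a pose let the fingers close, or fill a call up. It gives the time, the measured TCP pose, the force and the opening at its end, in the units of the state.
- manip.get_obs(): the state, without advancing time (a new reading comes with each control period).
- manip.camera(name): name is "scene" or "top" or "wrist"; returns (picture, depth): 420x560x3 uint8, red, green, blue; 420x560 float32, m along the optical axis (not along the pixel's ray), 0 where there is no reading.
- manip.calibration(name): a dict with "mtx" (3x3 intrinsics, pixels), "world_to_cam" (4x4, takes a point from world to camera coordinates). Camera axes: x right, y down, z forward; pixel columns grow to the right and rows downward; lengths in m; the calibration is good to about 2 mm. A picture is of the moment at which its call begins: read the wrist's pose just before it. calibration takes no time and is no camera call; for the wrist camera it gives the pose at the moment of the call.
- manip.hand_in(): hands the job in, once; it reports no verdict.
The state is a dict: "clock": time; "joint_pos": joint angles; "joint_velocities": joint speeds; "tau": joint torques, N m; "position": TCP position; "ee_rot": TCP orientation; "ft_force": force on the tool from outside, world axes, zero at the start; "torque": the same for the moment, N m; "grip_width": opening from 0.0 (shut) to 1.0 (fully open).
Only numpy, scipy, OpenCV 4.12 (cv2) and the standard library are available. Lean on these libraries where they do the work, as an engineer would, in place of code of your own. Each camera call takes 0.05 s, during which the arm holds its last target.

## Working session

There is one attempt and no reset: what is moved stays moved. The work goes in short steps, Python scripts to look and compute and a tool call to move; the robot and the scene stay as the last step left them, time stands still between calls to the robot, and variables do not carry over. Pictures are saved under pics/ and viewed, and the job is handed in when it is done.

Besides the shell and the picture viewer there is one more tool, called as a command line: name --argument value ..., lists and objects as JSON in quotes. jog_arm: Moves the arm, as the interface text tells. Its arguments: {"type":"object","properties":{"steps":{"type":"array"},"grip_force":{"type":"number"}},"required":["steps"]}

```bash
ls; mkdir -p pics
python3 - <<'E'
from workcell import manip
import cv2,numpy as np
o=manip.get_obs()
for k,v in o.items(): print(k,np.round(v,4).tolist() if not isinstance(v,dict) else v)
for n in ["scene","top","wrist"]:
    c=manip.calibration(n); 
    p,d=manip.camera(n); np.savez(f"pics/{n}0.npz",p=p,d=d,**c)
    cv2.imwrite(f"pics/{n}0.png",p[:,:,::-1])
    print(n,np.round(c["mtx"],1).tolist(),np.round(c["world_to_cam"],3).tolist())
E
```

```text
pics
clock 0.0
joint_pos [1.1864, 0.3329, -0.0647, 1.4609, 0.0216, 1.3499, -0.0885]
joint_velocities [-0.0015, -0.0003, 0.0015, -0.0004, -0.0009, -0.0006, -0.0019]
tau [0.0008, -62.5443, 0.0495, -39.1596, 0.0162, 0.01, -0.0]
position [0.2211, -0.5842, 0.2475]
ee_rot [0.9837, 0.1799, -0.0002, -0.0007]
ft_force [-0.3055, -0.2251, -0.1646]
torque [0.0314, -0.0186, -0.0178]
grip_width 1.0002
scene [[544.1, 0.0, 281.4], [0.0, 544.1, 207.2], [0.0, 0.0, 1.0]] [[0.277, 0.961, 0.002, -0.182], [0.722, -0.207, -0.66, -0.318], [-0.634, 0.184, -0.751, 1.998], [0.0, 0.0, 0.0, 1.0]]
top [[425.4, 0.0, 278.2], [0.0, 425.4, 205.2], [0.0, 0.0, 1.0]] [[-0.022, -1.0, -0.007, 0.026], [-0.989, 0.023, -0.143, 0.615], [0.143, 0.004, -0.99, 1.217], [0.0, 0.0, 0.0, 1.0]]
wrist [[295.8, 0.0, 280.9], [0.0, 295.8, 207.5], [0.0, 0.0, 1.0]] [[0.352, -0.936, -0.002, -0.624], [-0.897, -0.338, 0.283, -0.037], [-0.266, -0.098, -0.959, 0.379], [0.0, 0.0, 0.0, 1.0]]
```

View pics/scene0.png

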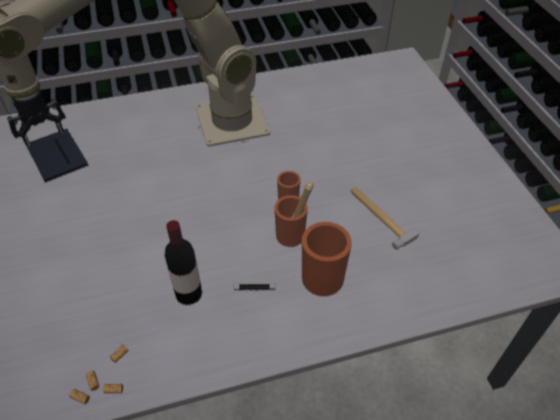

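View pics/top0.png

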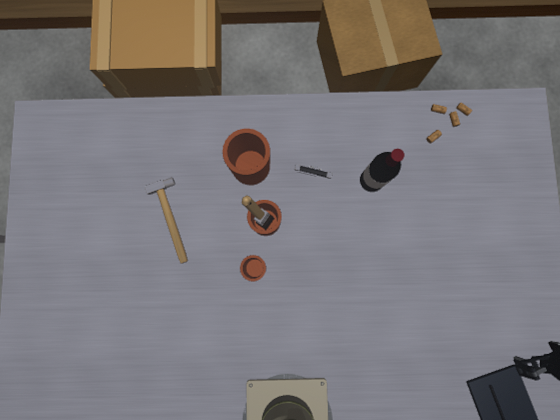

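View pics/wrist0.png

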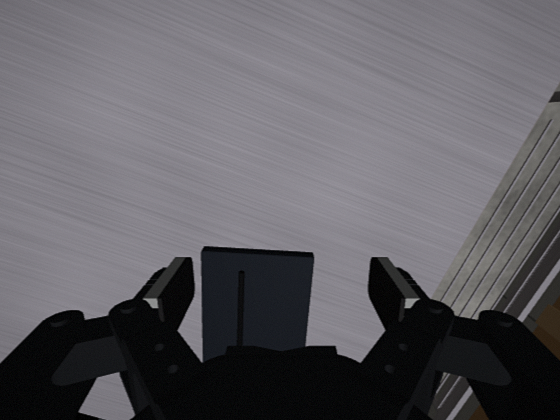

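The top view shows the middle-sized crock at about (264,217), with the brush butt at about (247,201). The large decoy is at (247,155) and the small one at (253,268). The bottle's foot is near (375,182), the corkscrew at (313,171) and the hammer at (170,222). Next I'll measure these.

```bash
cat > h.py <<'E'
import numpy as np,cv2
def ld(f):
    z=np.load(f); return z['p'],z['d'],z['mtx'],z['world_to_cam']
def cloud(d,K,T):
    v,u=np.mgrid[:d.shape[0],:d.shape[1]]
    c=np.stack([(u-K[0,2])/K[0,0]*d,(v-K[1,2])/K[1,1]*d,d],-1)
    return (c-T[:3,3])@T[:3,:3]
def ray(u,v,z,K,T):
    r=T[:3,:3].T@np.array([(u-K[0,2])/K[0,0],(v-K[1,2])/K[1,1],1]); o=-T[:3,:3].T@T[:3,3]
    return o+r*(z-o[2])/r[2]
def proj(P,K,T):
    c=T[:3,:3]@np.asarray(P)+T[:3,3]; return (K@c)[:2]/c[2]
E
python3 - <<'E'
from h import *
for n in ["top","scene"]:
    p,d,K,T=ld(f"pics/{n}0.npz"); W=cloud(d,K,T)
    hsv=cv2.cvtColor(p,cv2.COLOR_RGB2HSV)
    ok=d>0
    # terracotta
    m=ok&((hsv[...,0]<9)|(hsv[...,0]>176))&(hsv[...,1]>120)&(W[...,2]>0.004)&(W[...,2]<0.25)&(W[...,0]>0.2)&(W[...,0]<0.9)
    nl,lab,st,cen=cv2.connectedComponentsWithStats(m.astype(np.uint8))
    for i in range(1,nl):
        if st[i,4]<60: continue
        q=W[lab==i]; zt=np.percentile(q[:,2],97)
        r=q[q[:,2]>zt-0.012]
        A=np.c_[2*r[:,:2],np.ones(len(r))]; s=np.linalg.lstsq(A,(r[:,:2]**2).sum(1),rcond=None)[0]
        print(n,st[i],'ztop',round(zt,3),'rim ctr',s[:2].round(4),'R',np.sqrt(s[2]+s[0]**2+s[1]**2).round(4),'bbox ctr',((r.min(0)+r.max(0))/2).round(4))
    # wood brush handle
    m=ok&(hsv[...,0]>9)&(hsv[...,0]<26)&(hsv[...,1]>60)&(W[...,2]>0.12)&(W[...,2]<0.3)&(W[...,0]>0.3)&(W[...,0]<0.7)&(abs(W[...,1])<.2)
    q=W[m]; print(n,'wood',m.sum(), np.argwhere(m).min(0),np.argwhere(m).max(0))
    for z in np.arange(.12,.27,.015):
        k=q[(q[:,2]>=z)&(q[:,2]<z+.015)]
        if len(k): print(round(z,3),len(k),k.mean(0).round(4),k.min(0).round(3),k.max(0).round(3))
    # objects
    m=ok&(W[...,2]>0.006)&(W[...,0]>0.2)&(W[...,0]<1)&(abs(W[...,1])<.7)
    nl,lab,st,cen=cv2.connectedComponentsWithStats(m.astype(np.uint8))
    for i in range(1,nl):
        if st[i,4]>25:
            q=W[lab==i]; print(n,'obj',st[i],q.min(0).round(3),q.max(0).round(3))
    m=ok&(W[...,2]<0.004)&(W[...,2]>-.02); print('table z',np.median(W[m][:,2]))
E
```

```text
top [223 129  47  46 905] ztop 0.178 rim ctr [0.7454 0.0951] R 0.0578 bbox ctr [0.7455 0.0957 0.1751]
top [247 200  34  34 384] ztop 0.133 rim ctr [0.5725 0.0516] R 0.0423 bbox ctr [0.5732 0.053  0.1273]
top [240 256  26  25 353] ztop 0.101 rim ctr [0.4338 0.0868] R 0.0319 bbox ctr [0.4332 0.0875 0.0968]
top wood 221 [196 242] [216 262]
0.12 18 [0.5841 0.0659 0.1277] [0.574 0.057 0.121] [0.611 0.077 0.133]
0.135 18 [0.5823 0.0688 0.1414] [0.575 0.062 0.135] [0.595 0.081 0.148]
0.15 21 [0.5855 0.0703 0.1573] [0.577 0.064 0.151] [0.597 0.083 0.165]
0.165 22 [0.5866 0.0743 0.1722] [0.58  0.066 0.165] [0.596 0.087 0.18 ]
0.18 19 [0.5893 0.0771 0.1887] [0.581 0.07  0.182] [0.601 0.088 0.195]
0.195 20 [0.5914 0.0792 0.2025] [0.584 0.072 0.196] [0.602 0.09  0.209]
0.21 19 [0.5923 0.0826 0.2176] [0.585 0.076 0.211] [0.603 0.091 0.225]
0.225 46 [0.5987 0.0892 0.2346] [0.589 0.078 0.225] [0.613 0.102 0.24 ]
0.24 38 [0.602  0.0918 0.2437] [0.592 0.084 0.24 ] [0.61  0.099 0.249]
top obj [456 103  17  13 114] [ 0.891 -0.6    0.006] [ 0.931 -0.553  0.027]
top obj [431 104  16  10 113] [ 0.899 -0.5
[... 1873 characters left out ...]
] [ 0.2   -0.656  0.244] [ 0.283 -0.43   0.64 ]
scene obj [ 274  171   78  127 5180] [0.358 0.003 0.006] [0.815 0.206 0.251]
scene obj [350 187  70  63 822] [0.452 0.286 0.006] [0.718 0.416 0.032]
scene obj [ 164  220   39   86 2058] [ 0.479 -0.321  0.006] [ 0.738 -0.236  0.306]
scene obj [234 282  42  10 275] [ 0.705 -0.154  0.006] [ 0.748 -0.042  0.02 ]
scene obj [110 345  19  18 175] [ 0.81  -0.498  0.007] [ 0.849 -0.453  0.029]
scene obj [ 86 371  14  20 186] [ 0.859 -0.561  0.006] [ 0.905 -0.531  0.026]
scene obj [103 384  20  10 192] [ 0.903 -0.521  0.007] [ 0.932 -0.476  0.029]
scene obj [ 69 389  21  16 198] [ 0.893 -0.601  0.006] [ 0.935 -0.554  0.027]
table z -0.0007459440318991752
```

Run:
```python
from h import *
p,d,K,T=ld("pics/top0.npz"); a=cv2.resize(p[170:260,220:310],None,fx=6,fy=6,interpolation=cv2.INTER_CUBIC)
p,d,K,T=ld("pics/scene0.npz"); b=cv2.resize(p[165:255,255:345],None,fx=6,fy=6,interpolation=cv2.INTER_CUBIC)
cv2.imwrite("pics/crop0.png",cv2.resize(np.hstack([a,b]),(800,400))[:,:,::-1])
```

```text
(no output)
```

View pics/crop0.png

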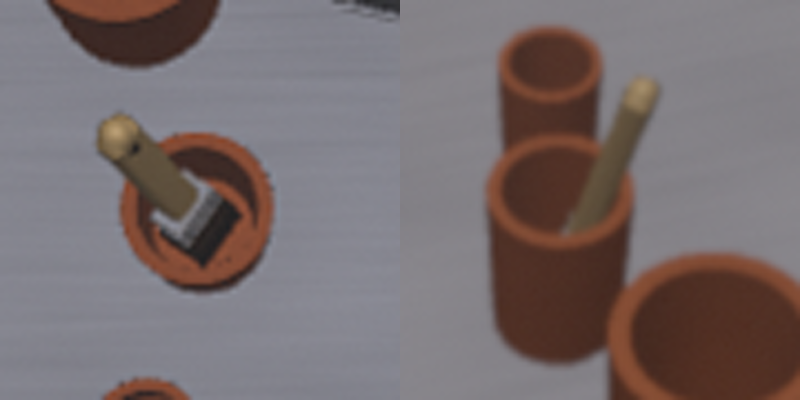

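```bash
cat >> h.py <<'E'
def plan(target,yaw_deg=None):
    """shift in tool axes & twist from the present pose to a world TCP target, tool x at yaw_deg"""
    from workcell import manip
    from scipy.spatial.transform import Rotation as Ro
    o=manip.get_obs(); R=Ro.from_quat(o['ee_rot']).as_matrix()
    y=np.degrees(np.arctan2(R[1,0],R[0,0]))
    s=R.T@(np.array(target)-o['position'])
    tw=0 if yaw_deg is None else -np.radians((yaw_deg-y+180)%360-180)
    print('clock',round(o['clock'],2),'pos',np.round(o['position'],4),'yaw',round(y,2),'tilt z',R[:,2].round(3),'F',np.round(o['ft_force'],2),'grip',round(o['grip_width'],3),'q',np.round(o['joint_pos'],2))
    print('  shift',s.round(4),'dist',np.linalg.norm(s).round(3),'twist',round(float(tw),4))
E
python3 -c "
from h import *
plan([0.599,0.090,0.32],55.5)"
```

```text
clock 0.15 pos [ 0.2211 -0.5843  0.2477] yaw 20.73 tilt z [-0.     0.001 -1.   ] F [-1.   -0.68  0.51] grip 0.999 q [ 1.19  0.33 -0.06  1.46  0.02  1.35 -0.09]
  shift [ 0.5921 -0.497  -0.0718] dist 0.776 twist -0.6069
```

jog_arm --steps '[0.0854,0.592,-0.497,-0.072,-0.607,0.0854,0.592,-0.497,-0.072,-0.607,0.0854,0.592,-0.497,-0.072,-0.607,0.0854,0.592,-0.497,-0.072,-0.607,0.0854,0.592,-0.497,-0.072,-0.607,0.0854,0.592,-0.497,-0.072,-0.607,0.0854,0.592,-0.497,-0.072,-0.607,0.0854,0.592,-0.497,-0.072,-0.607,0.0854,0.592,-0.497,-0.072,-0.607,0.0854,0.592,-0.497,-0.072,-0.607]' --grip_force 30

```text
clock: 1.15
position: [0.465, -0.1483, 0.295]
ee_rot: [0.885, 0.466, -0.0, 0.0]
ft_force: [2.0, -0.8, -0.2]
grip_width: 1.001
```

```bash
python3 -c "
from h import *
plan([0.599,0.090,0.32],55.5)"
```

```text
clock 1.15 pos [ 0.465  -0.1483  0.295 ] yaw 55.5 tilt z [ 0.    -0.001 -1.   ] F [ 1.95 -0.79 -0.19] grip 1.001 q [ 0.74  0.04 -0.54  1.71  0.02  1.4  -0.4 ]
  shift [ 0.2723 -0.0246 -0.0251] dist 0.275 twist -0.0001
```

jog_arm --steps '[0.0854,0.27,-0.025,-0.025,0,0.0854,0.27,-0.025,-0.025,0,0.0854,0.27,-0.025,-0.025,0,0.0854,0.27,-0.025,-0.025,0,0.0854,0.27,-0.025,-0.025,0,0.0854,0.27,-0.025,-0.025,0,0.0854,0.27,-0.025,-0.025,0,0.0854,0.27,-0.025,-0.025,0,0.0854,0.27,-0.025,-0.025,0,0.0854,0.27,-0.025,-0.025,0]'

```text
clock: 2.15
position: [0.5967, 0.0849, 0.3198]
ee_rot: [0.885, 0.465, -0.0, 0.0]
ft_force: [0.1, -0.1, 0.6]
grip_width: 0.997
```

Run:
```python
from h import *
plan([0.599,0.090,0.217],55.5)
from workcell import manip
c=manip.calibration("wrist"); p,d=manip.camera("wrist"); cv2.imwrite("pics/w1.png",p[:,:,::-1]); np.savez("pics/w1.npz",p=p,d=d,**c)
```

```text
clock 2.15 pos [0.5967 0.0849 0.3198] yaw 55.39 tilt z [ 0.    -0.001 -1.   ] F [ 0.13 -0.12  0.64] grip 0.997 q [ 0.34  0.34 -0.72  1.38  0.22  1.51 -0.97]
  shift [ 0.0056 -0.0011  0.1028] dist 0.103 twist -0.002
```

View pics/w1.png

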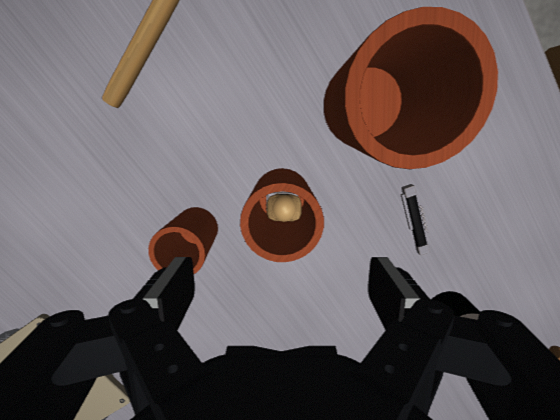

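Run:
```python
from h import *
p,d,K,T=ld("pics/w1.npz"); W=cloud(d,K,T)
hsv=cv2.cvtColor(p,cv2.COLOR_RGB2HSV)
m=(W[...,2]>.14)&(W[...,2]<.26)&(hsv[...,0]>10)&(hsv[...,0]<26)&(abs(W[...,0]-.6)<.05)&(abs(W[...,1]-.09)<.05)
q=W[m]; print(m.sum(),q[:,2].max(), q[q[:,2]>.235].mean(0), q[q[:,2]>.235].min(0),q[q[:,2]>.235].max(0))
v,u=np.where(m); print(u.min(),u.max(),v.min(),v.max())
for z in (.225,.235): print(ray((u.min()+u.max()+1)/2,208,z,K,T))
p=cv2.resize(p[160:270,230:340],None,fx=5,fy=5); cv2.imwrite("pics/w1c.png",p[:,:,::-1])
```

```text
847 0.24823171679481612 [0.60313096 0.09316527 0.24202104] [0.58888894 0.07939625 0.23504152] [0.61457868 0.1038098  0.24823172]
266 300 194 221
[0.60063981 0.08894536 0.225     ]
[0.60226348 0.09143629 0.235     ]
```

View pics/w1c.png

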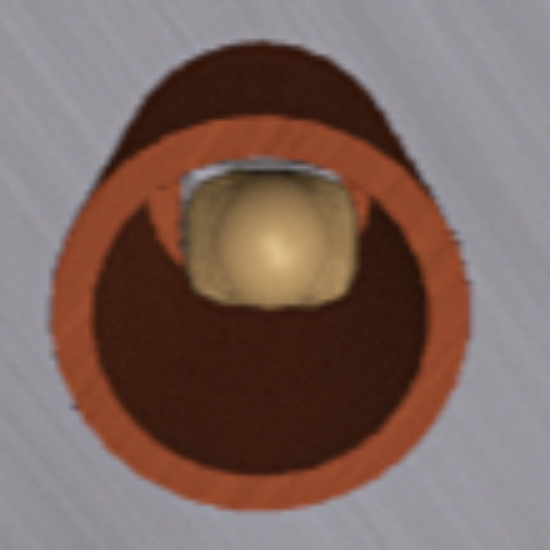

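jog_arm --steps '[0.0854,0.005,0.001,0.04,0,0.0854,0.005,0.001,0.075,0,0.0854,0.005,0.001,0.095,0,0.0854,0.005,0.001,0.103,0,0.0854,0.005,0.001,0.103,0,0.02,0.005,0.001,0.103,0,0.02,0.005,0.001,0.103,0,0.02,0.005,0.001,0.103,0,0.02,0.005,0.001,0.103,0,0.02,0.005,0.001,0.103,0]' --grip_force 40

```text
clock: 3.2
position: [0.6008, 0.0901, 0.2173]
ee_rot: [0.885, 0.466, 0.0, 0.0]
ft_force: [-0.2, -0.5, 3.7]
grip_width: 0.297
```

Run:
```python
from h import *
plan([0.599,0.090,0.37],55.5)
from workcell import manip
c=manip.calibration("wrist"); p,d=manip.camera("wrist"); cv2.imwrite("pics/w2.png",p[:,:,::-1])
```

```text
clock 3.2 pos [0.6008 0.0901 0.2173] yaw 55.51 tilt z [ 0.001  0.    -1.   ] F [-0.22 -0.52  3.72] grip 0.297 q [ 0.33  0.4  -0.71  1.52  0.26  1.32 -1.01]
  shift [-0.001  -0.0013 -0.1527] dist 0.153 twist 0.0001
```

View pics/w2.png

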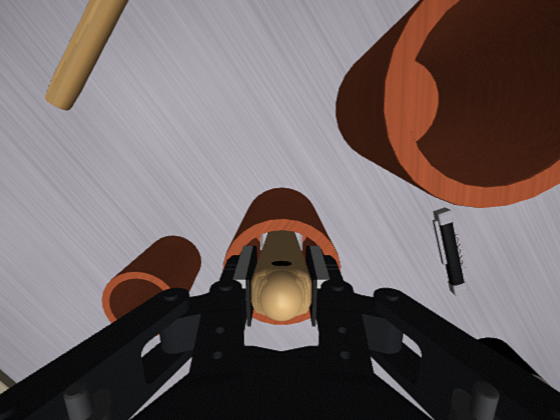

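The jaws closed at 25.4 mm on the handle, with the butt centred between the pads at (280,290). I'll lift straight up.

jog_arm --steps '[0.02,0,0,-0.01,0,0.02,0,0,-0.03,0,0.02,0,0,-0.055,0,0.02,0,0,-0.08,0,0.02,0,0,-0.105,0,0.02,0,0,-0.13,0,0.02,0,0,-0.15,0,0.02,0,0,-0.16,0,0.02,0,0,-0.16,0,0.02,0,0,-0.16,0]'

```text
clock: 4.25
position: [0.6003, 0.09, 0.3758]
ee_rot: [0.885, 0.466, -0.001, -0.0]
ft_force: [0.7, -1.1, -1.4]
grip_width: 0.3
```

Run:
```python
from h import *
plan([0.47,-0.20,0.37],61)
from workcell import manip
c=manip.calibration("scene"); p,d=manip.camera("scene"); cv2.imwrite("pics/s3.png",p[:,:,::-1])
```

```text
clock 4.25 pos [0.6003 0.09   0.3758] yaw 55.52 tilt z [-0.001 -0.    -1.   ] F [ 0.73 -1.1  -1.39] grip 0.3 q [ 0.31  0.34 -0.72  1.26  0.22  1.62 -0.97]
  shift [-0.3128  0.0568  0.006 ] dist 0.318 twist -0.0957
```

View pics/s3.png

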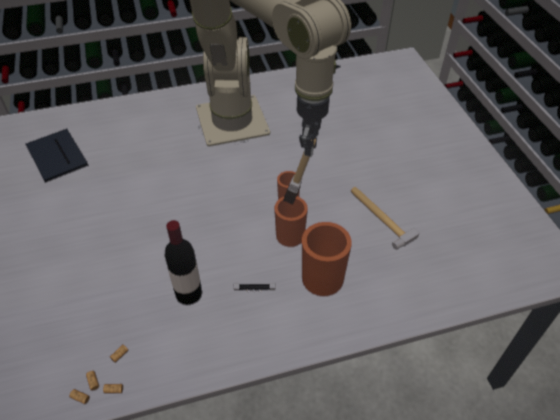

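jog_arm --steps '[0.02,-0.02,0.003,0,0,0.02,-0.06,0.008,0,0,0.02,-0.105,0.013,0,0,0.02,-0.15,0.018,0,0,0.02,-0.195,0.024,0,0,0.02,-0.24,0.03,0.01,0,0.02,-0.285,0.035,0.02,0,0.02,-0.33,0.041,0.03,0,0.02,-0.375,0.046,0.04,0,0.02,-0.415,0.051,0.05,0]'

```text
clock: 5.3
position: [0.4054, -0.2827, 0.3253]
ee_rot: [0.885, 0.465, -0.0, -0.001]
ft_force: [0.9, -0.7, -1.5]
grip_width: 0.298
```

jog_arm --steps '[0.02,-0.03,0.003,0.02,0,0.02,-0.045,0.006,0.04,0,0.02,-0.048,0.006,0.055,0,0.02,-0.048,0.006,0.065,0,0.02,-0.048,0.006,0.066,0,0.02,-0.048,0.006,0.066,0,0.02,-0.048,0.006,0.066,0,0.02,-0.048,0.006,0.066,0,0.02,-0.048,0.006,0.066,0,0.02,-0.048,0.006,0.066,0]'

```text
clock: 6.3
position: [0.3854, -0.3238, 0.261]
ee_rot: [0.885, 0.466, 0.0, 0.0]
ft_force: [-0.9, -0.3, -0.8]
grip_width: 0.298
```

Run:
```python
from h import *
plan([0.385,-0.324,0.205],55.5)
from workcell import manip
for n in ("scene","top"):
    c=manip.calibration(n); p,d=manip.camera(n); cv2.imwrite(f"pics/{n}4.png",p[:,:,::-1]); np.savez(f"pics/{n}4.npz",p=p,d=d,**c)
    W=cloud(d,c["mtx"],c["world_to_cam"])
    m=(d>0)&(abs(W[...,0]-.37)<.09)&(abs(W[...,1]+.34)<.1)&(W[...,2]>.008)&(W[...,2]<.24)
    q=W[m]; print(n,m.sum(),q[:,2].min())
    for z in np.arange(0,.24,.02):
        k=q[(q[:,2]>=z)&(q[:,2]<z+.02)]
        if len(k): print(round(z,3),len(k),k.mean(0).round(4),k.min(0).round(3),k.max(0).round(3))
```

```text
clock 6.3 pos [ 0.3854 -0.3238  0.261 ] yaw 55.51 tilt z [ 0. -0. -1.] F [-0.89 -0.28 -0.79] grip 0.298 q [ 0.98  0.08 -0.39  1.74  0.03  1.33 -0.02]
  shift [-0.0004 -0.0003  0.056 ] dist 0.056 twist 0.0002
scene 492 0.008705121508573572
0.0 4 [ 0.39   -0.3403  0.0103] [ 0.313 -0.372  0.009] [ 0.452 -0.322  0.012]
0.04 18 [ 0.3689 -0.3585  0.0568] [ 0.349 -0.379  0.053] [ 0.386 -0.34   0.06 ]
0.06 62 [ 0.3742 -0.3642  0.0713] [ 0.349 -0.387  0.06 ] [ 0.387 -0.337  0.08 ]
0.08 76 [ 0.375 -0.36   0.09 ] [ 0.356 -0.383  0.08 ] [ 0.391 -0.336  0.099]
0.1 61 [ 0.3766 -0.3562  0.1102] [ 0.359 -0.375  0.1  ] [ 0.39  -0.334  0.12 ]
0.12 68 [ 0.3764 -0.3513  0.1293] [ 0.359 -0.372  0.12 ] [ 0.392 -0.33   0.139]
0.14 37 [ 0.3795 -0.3476  0.1496] [ 0.368 -0.36   0.141] [ 0.389 -0.333  0.159]
0.16 41 [ 0.3819 -0.3445  0.1686] [ 0.374 -0.356  0.16 ] [ 0.39 -0.33  0.18]
0.18 40 [ 0.385  -0.3401  0.1892] [ 0.377 -0.352  0.18 ] [ 0.392 -0.327  0.199]
0.2 46 [ 0.3867 -0.3363  0.2093] [ 0.374 -0.349  0.2  ] [ 0.394 -0.32   0.219]
0.22 39 [ 0.3893 -0.3314  0.2285] [ 0.379 -0.345  0.22 ] [ 0.397 -0.317  0.239]
top 98 0.05416144426960239
0.04 2 [ 0.3417 -0.3467  0.0555] [ 0.339 -0.351  0.054] [ 0.345 -0.342  0.057]
0.06 12 [ 0.3566 -0.3477  0.0713] [ 0.336 -0.361  0.062] [ 0.384 -0.337  0.08 ]
0.08 27 [ 0.3587 -0.3437  0.0883] [ 0.341 -0.359  0.081] [ 0.385 -0.335  0.099]
0.1 11 [ 0.3666 -0.3436  0.1102] [ 0.348 -0.357  0.1  ] [ 0.386 -0.335  0.12 ]
0.12 36 [ 0.3634 -0.34    0.1267] [ 0.349 -0.352  0.12 ] [ 0.386 -0.331  0.137]
0.14 2 [ 0.3651 -0.3335  0.1467] [ 0.364 -0.334  0.146] [ 0.366 -0.333  0.147]
0.16 1 [ 0.3799 -0.3378  0.1618] [ 0.38  -0.338  0.162] [ 0.38  -0.338  0.162]
0.18 2 [ 0.3811 -0.3312  0.1875] [ 0.379 -0.334  0.183] [ 0.383 -0.328  0.192]
0.2 4 [ 0.3841 -0.3262  0.2124] [ 0.378 -0.331  0.201] [ 0.39 -0.32  0.22]
0.22 1 [ 0.3856 -0.3213  0.2322] [ 0.386 -0.321  0.232] [ 0.386 -0.321  0.232]
```

View pics/scene4.png

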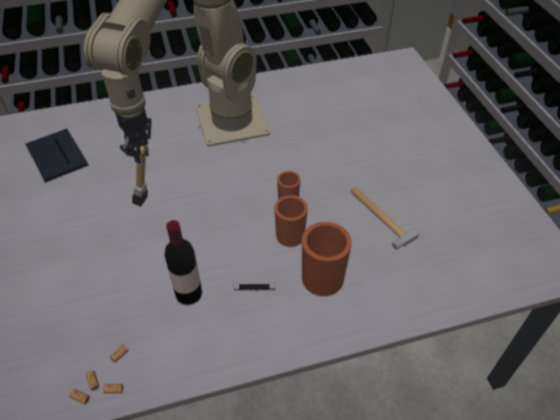

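The brush hangs clear and still leans about 12°, with its tip about 53 mm above the table at scene pixel (139,197). I'll touch the tip down and swing the handle along tool +x to lay it down.

jog_arm --steps '[0.02,0,0,0.03,0,0.02,0,0,0.05,0,0.02,0,0,0.055,0,0.02,0.022,0,0.061,0,0.02,0.043,0,0.068,0,0.02,0.067,0,0.078,0,0.02,0.089,0,0.092,0,0.02,0.109,0,0.107,0,0.02,0.127,0,0.125,0,0.02,0.127,0,0.125,0]' --grip_force 20

```text
clock: 7.4
position: [0.4581, -0.2168, 0.1346]
ee_rot: [0.884, 0.468, 0.0, -0.001]
ft_force: [1.5, -0.1, 0.5]
grip_width: 0.299
```

Run:
```python
from h import *
plan([0.385,-0.324,0.205],55.5)
from workcell import manip
for n in ("scene",):
    c=manip.calibration(n); p,d=manip.camera(n); cv2.imwrite(f"pics/{n}5.png",cv2.resize(p[90:250,80:290],None,fx=3.5,fy=3.5)[:,:,::-1])
```

```text
clock 7.4 pos [ 0.4581 -0.2168  0.1346] yaw 55.74 tilt z [-0.     0.001 -1.   ] F [ 1.46 -0.14  0.55] grip 0.299 q [ 0.8   0.21 -0.49  1.88  0.11  1.07 -0.33]
  shift [-0.1297 -0.0002 -0.0705] dist 0.148 twist 0.0043
```

View pics/scene5.png

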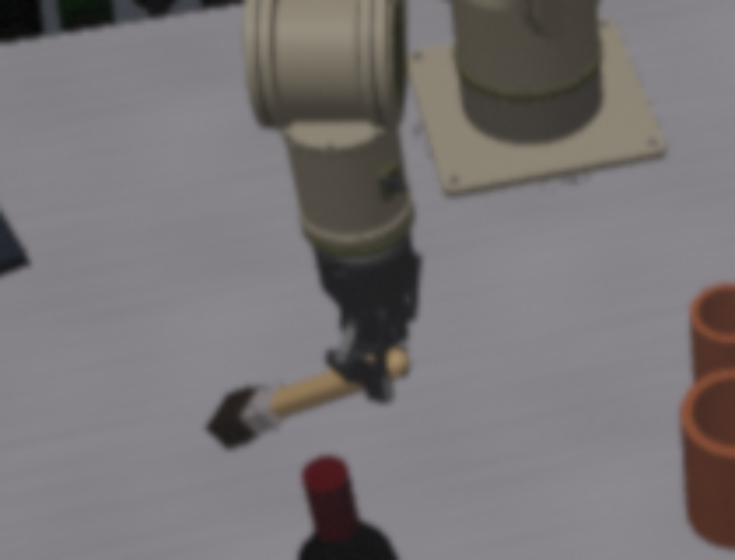

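Scene crop: the brush has pivoted to about 45–50° with its tip on the table at crop (235,420). Contact forces are low, so I'll finish the arc and release.

jog_arm --steps '[0.02,0.016,0,0.02,0,0.02,0.03,0,0.042,0,0.02,0.04,0,0.065,0,0.02,0.047,0,0.086,0,0.02,0.051,0,0.104,0,0.02,0.052,0,0.11,0,0.02,0.052,0,0.11,0,0.06,0.052,0,0.11,0,0.06,0.052,0,0.11,0,0.06,0.052,0,0.11,0]'

```text
clock: 8.45
position: [0.4868, -0.1769, 0.0264]
ee_rot: [0.885, 0.465, 0.0, 0.0]
ft_force: [0.5, 0.3, -0.1]
grip_width: 0.706
```

jog_arm --steps '[0.0854,0,0,-0.03,0,0.0854,0,0,-0.07,0,0.0854,-0.02,0,-0.12,0,0.0854,-0.06,0,-0.15,0,0.0854,-0.1,0,-0.15,0,0.0854,-0.14,0,-0.15,0,0.0854,-0.18,0,-0.15,0,0.0854,-0.19,0,-0.15,0,0.0854,-0.19,0,-0.15,0,0.0854,-0.19,0,-0.15,0]'

```text
clock: 9.45
position: [0.3799, -0.3318, 0.1759]
ee_rot: [0.885, 0.466, 0.0, -0.0]
ft_force: [0.9, 0.2, -0.6]
grip_width: 1.005
```

Run:
```python
from h import *
plan([0.385,-0.324,0.205],55.5)
from workcell import manip
ims=[]
for n in ("scene","wrist"):
    c=manip.calibration(n); p,d=manip.camera(n);  np.savez(f"pics/{n}6.npz",p=p,d=d,**c); ims.append(p)
    W=cloud(d,c["mtx"],c["world_to_cam"])
    hsv=cv2.cvtColor(p,cv2.COLOR_RGB2HSV)
    m=(d>0)&(abs(W[...,0]-.42)<.15)&(abs(W[...,1]+.27)<.18)&(W[...,2]>.006)&(W[...,2]<.05)
    q=W[m]; print(n,m.sum(),q[:,2].max(),q.min(0),q.max(0))
    r=cv2.minAreaRect(q[:,:2].astype(np.float32)*1000); print(r)
    e=np.array([np.cos(np.radians(55.5)),np.sin(np.radians(55.5))]); 
    pc=q[:,:2]-q[:,:2].mean(0); U,S,V=np.linalg.svd(pc,full_matrices=False); a=V[0]*np.sign(V[0]@e); print('axis',np.degrees(np.arctan2(a[1],a[0])))
    t=q[:,:2]@a; nrm=np.array([-a[1],a[0]]); w=q[:,:2]@nrm
    for t0 in np.arange(t.min(),t.max(),.02):
        k=(t>=t0)&(t<t0+.02)
        if k.sum(): print(round(t0-t.min(),3),k.sum(),'ctr',(a*t[k].mean()+nrm*(w[k].min()+w[k].max())/2).round(4),'width',(w[k].max()-w[k].min()).round(4),'z',q[k,2].max().round(3))
cv2.imwrite("pics/w6.png",ims[1][:,:,::-1])
```

```text
clock 9.45 pos [ 0.3799 -0.3318  0.1759] yaw 55.57 tilt z [ 0.001  0.    -1.   ] F [ 0.94  0.17 -0.6 ] grip 1.005 q [ 0.99  0.15 -0.39  1.85  0.06  1.15 -0.02]
  shift [ 0.0094 -0.0002 -0.0291] dist 0.031 twist 0.0012
scene 934 0.0383051111260096 [ 0.27490453 -0.44970627  0.006003  ] [ 0.56617837 -0.09278138  0.03830511]
((420.65313720703125, -271.20880126953125), (356.71826171875, 291.2846984863281), 89.93379211425781)
axis 61.193502033862735
0.0 1 ctr [ 0.2862 -0.4494] width 0.0 z 0.007
0.02 3 ctr [ 0.3177 -0.4376] width 0.0397 z 0.007
0.04 4 ctr [ 0.3234 -0.4126] width 0.0892 z 0.007
0.06 7 ctr [ 0.3489 -0.408 ] width 0.173 z 0.009
0.08 4 ctr [ 0.3573 -0.3781] width 0.0262 z 0.011
0.1 11 ctr [ 0.3893 -0.3789] width 0.2462 z 0.007
0.12 88 ctr [ 0.4213 -0.3736] width 0.3021 z 0.038
0.14 118 ctr [ 0.4239 -0.3539] width 0.2988 z 0.038
0.16 94 ctr [ 0.442  -0.3408] width 0.2085 z 0.034
0.18 96 ctr [ 0.4241 -0.308 ] width 0.3038 z 0.033
0.2 65 ctr [ 0.4247 -0.2872] width 0.3303 z 0.031
0.22 49 ctr [ 0.4242 -0.2623] width 0.3055 z 0.028
0.24 65 ctr [ 0.3707 -0.2104] width 0.1991 z 0.028

[... 447 characters left out ...]
3637144   0.01426009] [ 0.48408342 -0.18571292  0.032682  ]
((419.1298828125, -271.7177429199219), (192.59988403320312, 44.64413833618164), 56.508277893066406)
axis 55.689291173280765
0.0 920 ctr [ 0.3716 -0.3435] width 0.0444 z 0.033
0.02 956 ctr [ 0.3825 -0.3271] width 0.0448 z 0.032
0.04 893 ctr [ 0.394  -0.3107] width 0.0396 z 0.029
0.06 842 ctr [ 0.405  -0.2943] width 0.0393 z 0.029
0.08 643 ctr [ 0.4165 -0.2774] width 0.0252 z 0.025
0.1 671 ctr [ 0.4276 -0.2606] width 0.0254 z 0.025
0.12 714 ctr [ 0.4391 -0.2442] width 0.026 z 0.024
0.14 772 ctr [ 0.4504 -0.2279] width 0.0256 z 0.024
0.16 805 ctr [ 0.4615 -0.2112] width 0.0257 z 0.023
0.18 471 ctr [ 0.4701 -0.1984] width 0.0254 z 0.023
```

View pics/w6.png

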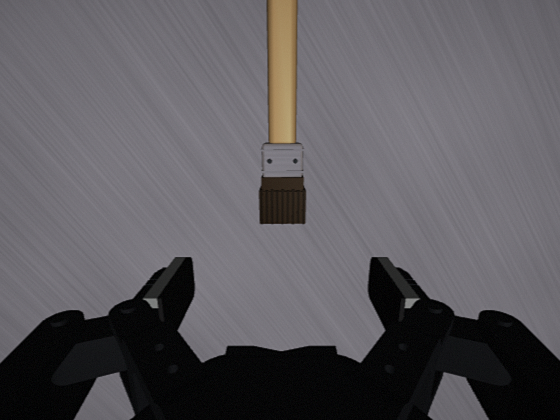

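jog_arm --steps '[0.0854,-0.012,0,0.05,0,0.0854,-0.012,0,0.1,0,0.0854,-0.012,0,0.13,0,0.0854,-0.012,0,0.148,0,0.0854,-0.012,0,0.15,0,0.03,-0.012,0,0.15,0,0.03,-0.012,0,0.15,0,0.03,-0.012,0,0.15,0,0.03,-0.012,0,0.15,0,0.03,-0.012,0,0.15,0]' --grip_force 20

```text
clock: 10.55
position: [0.3731, -0.3433, 0.0271]
ee_rot: [0.885, 0.466, 0.0, 0.001]
ft_force: [-1.1, 1.9, 6.9]
grip_width: 0.509
```

Run:
```python
from h import *
plan([0.3727,-0.3418,0.025],55.5)
from workcell import manip
p,d=manip.camera("wrist"); cv2.imwrite("pics/w7.png",p[:,:,::-1])
```

```text
clock 10.55 pos [ 0.3731 -0.3433  0.0271] yaw 55.51 tilt z [ 0.002 -0.002 -1.   ] F [-1.11  1.95  6.92] grip 0.509 q [ 0.97  0.35 -0.36  1.97  0.16  0.85 -0.08]
  shift [ 0.001  -0.0012  0.0021] dist 0.003 twist 0.0002
```

View pics/w7.png

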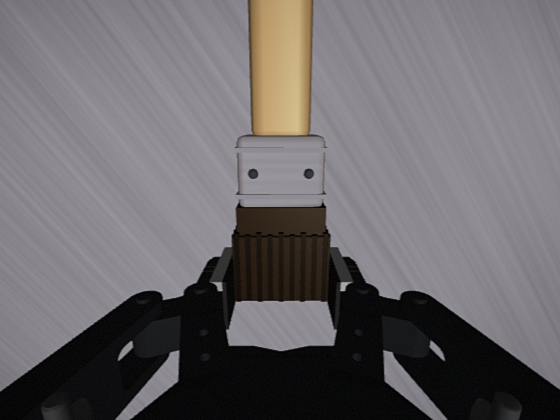

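The bristle block is gripped at 43.5 mm, with pads at (220,290) and (345,290). I'll raise it along an arc around the butt and watch whether it pivots.

jog_arm --steps '[0.03,0,0,-0.012,0,0.03,0.001,0,-0.024,0,0.03,0.003,0,-0.036,0,0.03,0.005,0,-0.047,0,0.03,0.008,0,-0.059,0,0.03,0.011,0,-0.07,0,0.03,0.015,0,-0.082,0,0.03,0.02,0,-0.093,0,0.03,0.025,0,-0.104,0,0.03,0.025,0,-0.104,0]'

```text
clock: 11.6
position: [0.3878, -0.3219, 0.1314]
ee_rot: [0.885, 0.466, 0.001, 0.001]
ft_force: [0.2, -0.4, -1.3]
grip_width: 0.51
```

Run:
```python
from h import *
plan([0.3727,-0.3418,0.025],55.5)
from workcell import manip
n="scene"
c=manip.calibration(n); p,d=manip.camera(n); cv2.imwrite(f"pics/{n}8.png",cv2.resize(p[90:250,80:290],None,fx=3.5,fy=3.5)[:,:,::-1])
W=cloud(d,c["mtx"],c["world_to_cam"]);hsv=cv2.cvtColor(p,cv2.COLOR_RGB2HSV)
m=(d>0)&(abs(W[...,0]-.44)<.13)&(abs(W[...,1]+.24)<.15)&(W[...,2]>.006)&(W[...,2]<.3)&(hsv[...,0]>9)&(hsv[...,0]<26)&(hsv[...,1]>100)
q=W[m]; e=np.array([.566,.824]); t=(q[:,:2]-[.3727,-.3418])@e
for a in np.arange(0,.28,.02):
    k=(t>=a)&(t<a+.02)
    if k.sum()>2: print(round(a,2),k.sum(),q[k,2].min().round(3),np.median(q[k,2]).round(3),q[k,2].max().round(3))
```

```text
clock 11.6 pos [ 0.3878 -0.3219  0.1314] yaw 55.58 tilt z [ 0.002 -0.002 -1.   ] F [ 0.19 -0.35 -1.34] grip 0.51 q [ 0.97  0.2  -0.4   1.9   0.09  1.06 -0.07]
  shift [-0.0249 -0.0014  0.1064] dist 0.109 twist 0.0014
```

View pics/scene8.png

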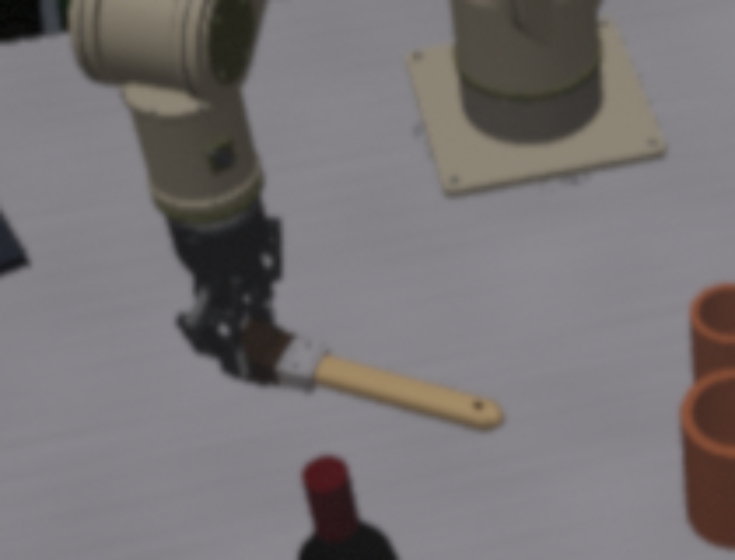

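```bash
cat >> h.py <<'E'
def brushprof(tag,c0,e=(.566,.824),zmax=.3,lo=-.03,hi=.3):
    from workcell import manip
    out={}
    for n in ("scene",):
        c=manip.calibration(n); p,d=manip.camera(n); np.savez(f"pics/{tag}.npz",p=p,d=d,**c)
        W=cloud(d,c["mtx"],c["world_to_cam"]); e=np.array(e); nn=np.array([e[1],-e[0]])
        t=(W[...,:2]-c0)@e; w=(W[...,:2]-c0)@nn
        m=(d>0)&(abs(w)<.03)&(t>lo)&(t<hi)&(W[...,2]>.012)&(W[...,2]<zmax)
        q=W[m];t=t[m]
        for a in np.arange(lo,hi,.02):
            k=(t>=a)&(t<a+.02)
            if k.sum()>2: print(round(a,2),k.sum(),q[k,2].min().round(3),np.median(q[k,2]).round(3),q[k,2].max().round(3))
    return p
E
python3 - <<'E'
from h import *
brushprof("s8b",[.3878,-.3219],zmax=.13)
E
```

```text
-0.01 17 0.101 0.119 0.13
0.01 63 0.099 0.124 0.13
0.03 72 0.105 0.127 0.13
0.05 73 0.103 0.125 0.13
0.07 62 0.106 0.124 0.13
0.09 56 0.11 0.124 0.13
0.11 58 0.108 0.123 0.129
0.13 64 0.106 0.123 0.13
0.15 63 0.106 0.122 0.128
0.17 67 0.1 0.121 0.13
0.19 66 0.105 0.121 0.127
0.21 56 0.105 0.119 0.128
```

Scene crop: the brush stays about horizontal (z≈0.12 along its length), so 20 N holds it against gravity. I'll go lower and try easing the opening command, which should soften the grip.

jog_arm --steps '[0.03,0,0,0.02,0,0.03,0,0,0.045,0,0.03,0,0,0.06,0,0.03,0,0,0.065,0,0.042,0,0,0.065,0,0.0425,0,0,0.065,0,0.0425,0,0,0.065,0,0.043,0,0,0.065,0,0.043,0,0,0.065,0,0.043,0,0,0.065,0]'

```text
clock: 12.7
position: [0.3865, -0.3223, 0.065]
ee_rot: [0.885, 0.466, 0.0, 0.0]
ft_force: [-0.1, 0.3, -2.4]
grip_width: 0.506
```

Run:
```python
from h import *
plan([0.3727,-0.3418,0.025],55.5)
p=brushprof("s9",[.3878,-.3219],zmax=.08)
cv2.imwrite(f"pics/s9.png",cv2.resize(p[90:250,80:290],None,fx=3.5,fy=3.5)[:,:,::-1])
```

```text
clock 12.7 pos [ 0.3865 -0.3223  0.065 ] yaw 55.51 tilt z [ 0. -0. -1.] F [-0.05  0.25 -2.36] grip 0.506 q [ 0.95  0.29 -0.39  1.96  0.13  0.92 -0.1 ]
  shift [-0.0239 -0.0004  0.04  ] dist 0.047 twist 0.0001
-0.03 5 0.063 0.068 0.074
-0.01 78 0.036 0.068 0.08
0.01 120 0.036 0.065 0.078
0.03 98 0.039 0.063 0.07
0.05 90 0.041 0.062 0.067
0.07 59 0.041 0.059 0.067
0.09 54 0.042 0.058 0.068
0.11 59 0.04 0.059 0.065
0.13 59 0.041 0.056 0.064
0.15 60 0.039 0.057 0.063
0.17 63 0.04 0.056 0.065
0.19 58 0.032 0.055 0.061
0.21 55 0.041 0.053 0.065
```

jog_arm --steps '[0.0432,0,0,0,0,0.0432,0,0,0,0,0.0434,0,0,0,0,0.0434,0,0,0,0,0.0436,0,0,0,0,0.0436,0,0,0,0,0.0438,0,0,0,0,0.0438,0,0,0,0,0.0438,0,0,0,0,0.0438,0,0,0,0]'

```text
clock: 13.75
position: [0.3865, -0.3222, 0.0648]
ee_rot: [0.885, 0.466, 0.0, 0.0]
ft_force: [-0.3, 0.9, -1.2]
grip_width: 0.513
```

Run:
```python
from h import *
plan([0.3727,-0.3418,0.025],55.5)
p=brushprof("s10",[.3878,-.3219],zmax=.08)
cv2.imwrite(f"pics/s10.png",cv2.resize(p[90:250,80:290],None,fx=3.5,fy=3.5)[:,:,::-1])
```

```text
clock 13.75 pos [ 0.3865 -0.3222  0.0648] yaw 55.51 tilt z [ 0. -0. -1.] F [-0.32  0.86 -1.17] grip 0.513 q [ 0.95  0.29 -0.39  1.96  0.13  0.92 -0.1 ]
  shift [-0.0239 -0.0003  0.0398] dist 0.046 twist 0.0002
-0.01 91 0.034 0.068 0.079
0.01 121 0.033 0.061 0.078
0.03 98 0.027 0.055 0.066
0.05 90 0.033 0.051 0.061
0.07 64 0.027 0.045 0.054
0.09 58 0.02 0.041 0.049
0.11 64 0.021 0.037 0.045
0.13 64 0.016 0.032 0.039
0.15 57 0.015 0.029 0.038
0.17 58 0.012 0.025 0.034
0.19 56 0.012 0.021 0.029
0.21 26 0.013 0.017 0.024
```

View pics/s10.png

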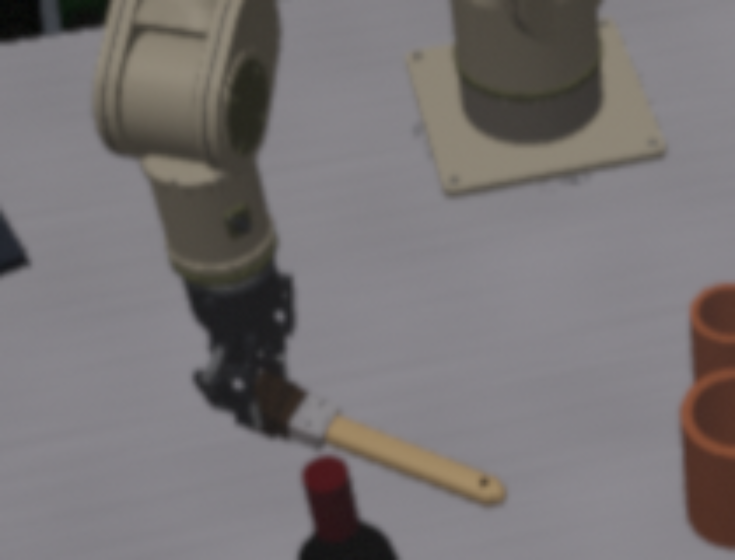

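Easing to 0.0438 m works: the brush has drooped about 14° and its butt rests on the table at crop (495,490). I'll lift along the arc with this soft grip.

jog_arm --steps '[0.0438,0.003,0,-0.012,0,0.0438,0.006,0,-0.022,0,0.0438,0.01,0,-0.033,0,0.0438,0.014,0,-0.043,0,0.0438,0.018,0,-0.053,0,0.0438,0.024,0,-0.063,0,0.0438,0.03,0,-0.073,0,0.0438,0.032,0,-0.076,0,0.0438,0.032,0,-0.076,0,0.0438,0.032,0,-0.076,0]'

```text
clock: 14.8
position: [0.4045, -0.2959, 0.1405]
ee_rot: [0.885, 0.466, 0.0, 0.0]
ft_force: [1.2, -0.9, -1.5]
grip_width: 0.516
```

Run:
```python
from h import *
plan([0.3727,-0.3418,0.025],55.5)
p=brushprof("s11",[.3878,-.3219],zmax=.15)
cv2.imwrite(f"pics/s11.png",cv2.resize(p[90:250,80:290],None,fx=3.5,fy=3.5)[:,:,::-1])
```

```text
clock 14.8 pos [ 0.4045 -0.2959  0.1405] yaw 55.49 tilt z [ 0. -0. -1.] F [ 1.15 -0.86 -1.48] grip 0.516 q [ 0.93  0.18 -0.42  1.9   0.08  1.08 -0.13]
  shift [-0.0558 -0.0002  0.1155] dist 0.128 twist -0.0001
0.01 24 0.112 0.144 0.149
0.03 150 0.098 0.136 0.15
0.05 135 0.092 0.12 0.136
0.07 118 0.084 0.106 0.12
0.09 71 0.07 0.09 0.103
0.11 80 0.059 0.076 0.09
0.13 72 0.043 0.064 0.077
0.15 72 0.033 0.052 0.065
0.17 70 0.016 0.04 0.058
0.19 70 0.013 0.027 0.04
0.21 21 0.013 0.017 0.028
```

View pics/s11.png

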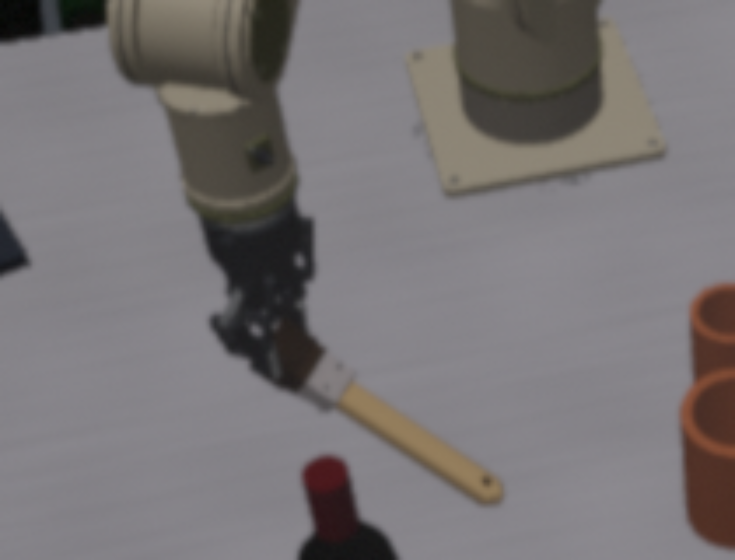

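jog_arm --steps '[0.0438,0.009,0,-0.013,0,0.0438,0.019,0,-0.025,0,0.0438,0.03,0,-0.036,0,0.0438,0.042,0,-0.046,0,0.0438,0.055,0,-0.056,0,0.0438,0.068,0,-0.065,0,0.0438,0.082,0,-0.073,0,0.0438,0.096,0,-0.08,0,0.0438,0.096,0,-0.08,0,0.0438,0.096,0,-0.08,0]'

```text
clock: 15.85
position: [0.4588, -0.2167, 0.2205]
ee_rot: [0.885, 0.466, -0.0, -0.0]
ft_force: [-0.3, -0.1, -1.7]
grip_width: 0.514
```

Run:
```python
from h import *
plan([0.3727,-0.3418,0.025],55.5)
p=brushprof("s12",[.3878,-.3219],zmax=.23)
cv2.imwrite(f"pics/s12.png",cv2.resize(p[90:250,80:290],None,fx=3.5,fy=3.5)[:,:,::-1])
```

```text
clock 15.85 pos [ 0.4588 -0.2167  0.2205] yaw 55.54 tilt z [-0. -0. -1.] F [-0.3  -0.08 -1.71] grip 0.514 q [ 0.82  0.13 -0.5   1.78  0.06  1.25 -0.3 ]
  shift [-0.1519 -0.0002  0.1955] dist 0.248 twist 0.0007
0.09 9 0.2 0.208 0.213
0.11 47 0.181 0.221 0.228
0.13 218 0.155 0.206 0.23
0.15 158 0.134 0.173 0.198
0.17 102 0.108 0.144 0.167
0.19 106 0.084 0.118 0.14
0.21 94 0.054 0.089 0.119
0.23 101 0.033 0.064 0.085
0.25 46 0.03 0.045 0.063
```

View pics/s12.png

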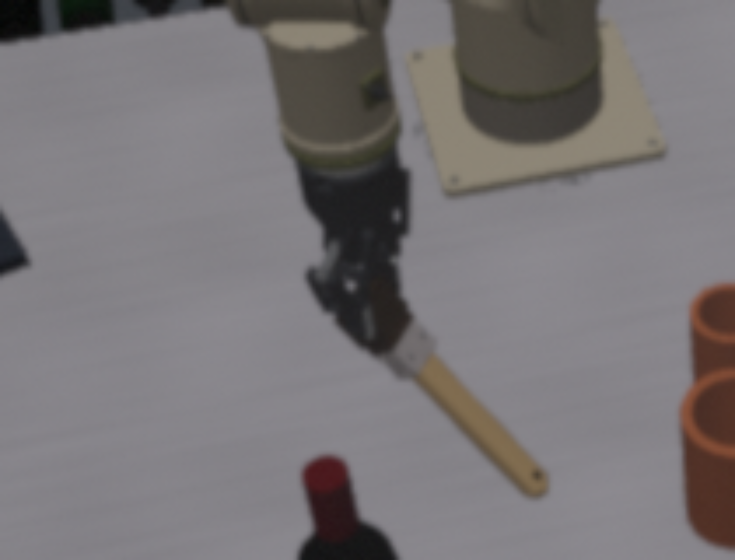

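jog_arm --steps '[0.0438,0,0,0.006,0,0.0438,0,0,0.01,0,0.0439,0,0,0.01,0,0.0439,0,0,0.01,0,0.0439,0,0,0.01,0,0.044,0,0,0.01,0,0.044,0,0,0.01,0,0.044,0,0,0.01,0,0.0438,0,0,0.01,0,0.0438,0,0,0.01,0]'

```text
clock: 16.9
position: [0.459, -0.2169, 0.2109]
ee_rot: [0.885, 0.466, 0.0, 0.0]
ft_force: [-2.5, -1.9, 3.1]
grip_width: 0.517
```

Run:
```python
from h import *
plan([0.3727,-0.3418,0.025],55.5)
p=brushprof("s13",[.3878,-.3219],zmax=.23)
cv2.imwrite(f"pics/s13.png",cv2.resize(p[90:250,80:290],None,fx=3.5,fy=3.5)[:,:,::-1])
```

```text
clock 16.9 pos [ 0.459  -0.2169  0.2109] yaw 55.5 tilt z [ 0. -0. -1.] F [-2.5  -1.85  3.07] grip 0.517 q [ 0.82  0.13 -0.5   1.8   0.07  1.23 -0.3 ]
  shift [-0.1517 -0.0004  0.1859] dist 0.24 twist -0.0
0.09 11 0.185 0.204 0.207
0.11 66 0.157 0.211 0.23
0.13 268 0.129 0.19 0.229
0.15 141 0.096 0.148 0.174
0.17 121 0.061 0.107 0.136
0.19 117 0.03 0.069 0.098
0.21 96 0.014 0.035 0.074
0.23 14 0.012 0.018 0.028
```

View pics/s13.png

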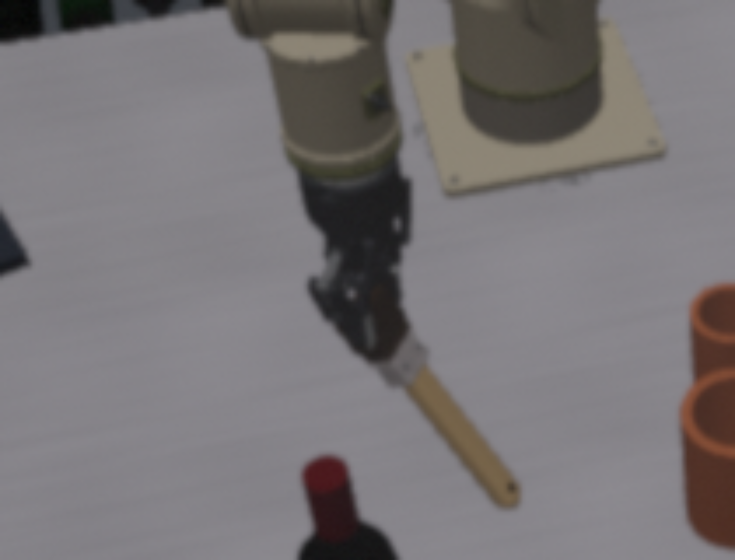

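The brush is at about 63° with its butt on the table at crop (507,490). I'll go on to near vertical, pressing the butt lightly so its friction helps.

jog_arm --steps '[0.0439,0.008,0,-0.003,0,0.0439,0.016,0,-0.006,0,0.0439,0.029,0,-0.011,0,0.0439,0.044,0,-0.016,0,0.0439,0.06,0,-0.02,0,0.0439,0.075,0,-0.023,0,0.0439,0.09,0,-0.024,0,0.0438,0.095,0,-0.025,0,0.0438,0.095,0,-0.025,0,0.0438,0.095,0,-0.025,0]'

```text
clock: 17.95
position: [0.5125, -0.1385, 0.2354]
ee_rot: [0.885, 0.466, -0.0, -0.0]
ft_force: [0.1, -1.2, -1.2]
grip_width: 0.514
```

Run:
```python
from h import *
plan([0.3727,-0.3418,0.025],55.5)
p=brushprof("s14",[.3878,-.3219],zmax=.23)
cv2.imwrite(f"pics/s14.png",cv2.resize(p[90:250,80:290],None,fx=3.5,fy=3.5)[:,:,::-1])
```

```text
clock 17.95 pos [ 0.5125 -0.1385  0.2354] yaw 55.51 tilt z [-0.001  0.    -1.   ] F [ 0.13 -1.21 -1.24] grip 0.514 q [ 0.69  0.18 -0.57  1.7   0.1   1.29 -0.5 ]
  shift [-0.2466  0.      0.2105] dist 0.324 twist 0.0001
0.19 28 0.184 0.213 0.23
0.21 116 0.123 0.2 0.23
0.23 279 0.049 0.16 0.23
0.25 173 0.016 0.067 0.123
0.27 28 0.014 0.026 0.041
```

View pics/s14.png

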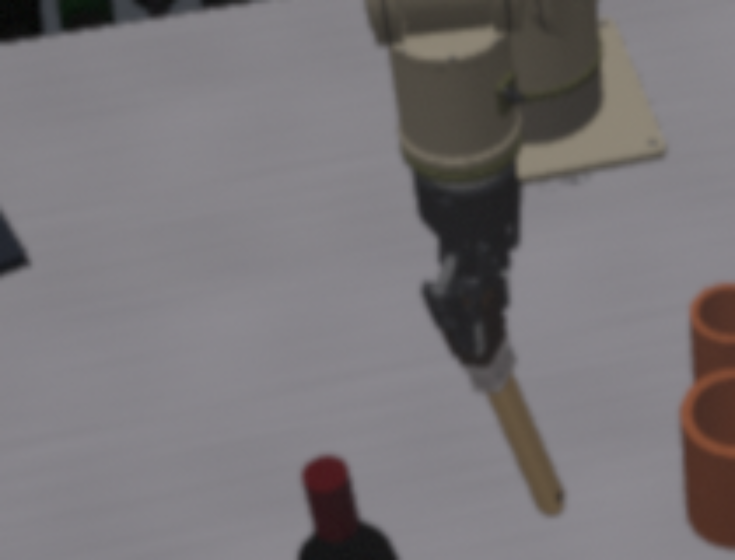

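The brush is now about 15° off vertical, butt down at crop (550,500). I'll firm the grip and lift straight up.

jog_arm --steps '[0.03,0,0,0,0,0.03,0,0,0,0,0.03,0,0,-0.02,0,0.03,0,0,-0.05,0,0.03,0,0,-0.08,0,0.03,0,0,-0.11,0,0.03,0,0,-0.14,0,0.03,0,0,-0.155,0,0.03,0,0,-0.16,0,0.03,0,0,-0.16,0]' --grip_force 40

```text
clock: 19.0
position: [0.5127, -0.1386, 0.3957]
ee_rot: [0.885, 0.466, 0.0, 0.0]
ft_force: [0.5, -0.1, -2.0]
grip_width: 0.502
```

```bash
cat >> h.py <<'E'
def look(n,tag,zlo=.15,zhi=.4,R=.12):
    from workcell import manip
    c0=np.array(manip.get_obs()['position'])[:2]
    c=manip.calibration(n); p,d=manip.camera(n); np.savez(f"pics/{tag}.npz",p=p,d=d,**c)
    W=cloud(d,c["mtx"],c["world_to_cam"]); hsv=cv2.cvtColor(p,cv2.COLOR_RGB2HSV)
    m=(d>0)&(np.hypot(W[...,0]-c0[0],W[...,1]-c0[1])<R)&(W[...,2]>zlo)&(W[...,2]<zhi)
    q=W[m]
    for z in np.arange(zlo,zhi,.02):
        k=q[(q[:,2]>=z)&(q[:,2]<z+.02)]
        if len(k)>2: print(n,round(z,3),len(k),k.mean(0).round(4),k.min(0).round(3),k.max(0).round(3))
    return p
E
python3 - <<'E'
from h import *
plan([0.3727,-0.3418,0.025],55.5)
p=look("scene","s15"); a=p[60:220,140:350]
p=look("top","t15"); b=p[150:310,230:440]
cv2.imwrite("pics/15.png",cv2.resize(np.hstack([a,b]),(800,304))[:,:,::-1])
E
```

```text
clock 19.0 pos [ 0.5127 -0.1386  0.3957] yaw 55.49 tilt z [ 0.001 -0.    -1.   ] F [ 0.5  -0.06 -1.97] grip 0.502 q [ 0.69  0.13 -0.57  1.42  0.07  1.61 -0.48]
  shift [-0.2468 -0.0005  0.3707] dist 0.445 twist -0.0002
scene 0.17 35 [ 0.5454 -0.1032  0.1824] [ 0.535 -0.116  0.171] [ 0.555 -0.092  0.189]
scene 0.19 57 [ 0.5433 -0.1061  0.2   ] [ 0.529 -0.12   0.19 ] [ 0.554 -0.092  0.21 ]
scene 0.21 58 [ 0.5402 -0.1101  0.2198] [ 0.525 -0.125  0.21 ] [ 0.549 -0.097  0.23 ]
scene 0.23 60 [ 0.5372 -0.1148  0.2399] [ 0.519 -0.129  0.231] [ 0.546 -0.101  0.25 ]
scene 0.25 60 [ 0.5347 -0.1193  0.2599] [ 0.525 -0.133  0.251] [ 0.543 -0.106  0.27 ]
scene 0.27 66 [ 0.531  -0.1229  0.2795] [ 0.519 -0.138  0.27 ] [ 0.545 -0.109  0.29 ]
scene 0.29 69 [ 0.5281 -0.1272  0.3003] [ 0.517 -0.143  0.29 ] [ 0.539 -0.114  0.31 ]
scene 0.31 56 [ 0.5252 -0.1325  0.3198] [ 0.51  -0.155  0.31 ] [ 0.535 -0.117  0.329]
scene 0.33 101 [ 0.5254 -0.1361  0.3402] [ 0.502 -0.16   0.33 ] [ 0.539 -0.113  0.35 ]
scene 0.35 106 [ 0.5229 -0.1413  0.3599] [ 0.499 -0.167  0.35 ] [ 0.537 -0.119  0.37 ]
scene 0.37 116 [ 0.
[... 289 characters left out ...]
5  0.19 ] [ 0.547 -0.092  0.21 ]
top 0.21 25 [ 0.5306 -0.1021  0.2202] [ 0.516 -0.108  0.21 ] [ 0.542 -0.096  0.229]
top 0.23 28 [ 0.5284 -0.1065  0.2395] [ 0.514 -0.115  0.23 ] [ 0.541 -0.099  0.249]
top 0.25 31 [ 0.5264 -0.1112  0.2595] [ 0.51 -0.12  0.25] [ 0.538 -0.104  0.27 ]
top 0.27 31 [ 0.5218 -0.1143  0.2789] [ 0.509 -0.122  0.27 ] [ 0.533 -0.109  0.289]
top 0.29 31 [ 0.5215 -0.1194  0.2999] [ 0.51  -0.127  0.29 ] [ 0.531 -0.114  0.31 ]
top 0.31 12 [ 0.5171 -0.1206  0.3169] [ 0.505 -0.125  0.311] [ 0.525 -0.114  0.329]
top 0.33 26 [ 0.5097 -0.12    0.3377] [ 0.501 -0.125  0.331] [ 0.521 -0.115  0.348]
top 0.35 4 [ 0.5054 -0.1203  0.3555] [ 0.501 -0.124  0.352] [ 0.512 -0.117  0.36 ]
```

View pics/15.png

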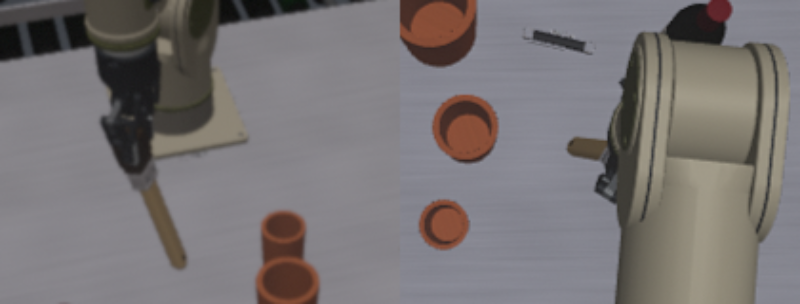

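Run:
```python
from h import *
e=np.array([np.cos(np.radians(55.5)),np.sin(np.radians(55.5))]); n=np.array([e[1],-e[0]]); c0=np.array([.5127,-.1386])
for f in("s15","t15"):
    p,d,K,T=ld(f"pics/{f}.npz"); W=cloud(d,K,T)
    m=(d>0)&(np.hypot(W[...,0]-c0[0],W[...,1]-c0[1])<.12)&(W[...,2]>.16)&(W[...,2]<.32)
    q=W[m]; t=(q[:,:2]-c0)@e; w=(q[:,:2]-c0)@n
    print(f,'lowest z',np.sort(q[:,2])[:5].round(4))
    # remove tilt
    for tan in(.26,):
        tt=t+tan*(q[:,2]-.2); 
        k=(q[:,2]>.185)&(q[:,2]<.29)
        print('t@z.2 pct',np.percentile(tt[k],[1,5,50,95,99]).round(4),'w',np.percentile(w[k],[1,5,50,95,99]).round(4))
    for z in np.arange(.18,.3,.02):
        k=(q[:,2]>z)&(q[:,2]<z+.01); print(round(z,2),np.percentile(t[k],[2,50,98]).round(4),np.percentile(w[k],[2,50,98]).round(4))
```

```text
s15 lowest z [0.1714 0.1728 0.1743 0.1748 0.1755]
t@z.2 pct [0.0303 0.0323 0.0464 0.0508 0.0522] w [-0.0107 -0.0076  0.0095  0.0146  0.0166]
0.18 [0.036  0.0493 0.0539] [-0.0069  0.0098  0.0156]
0.2 [0.0325 0.0458 0.0511] [-0.0085  0.0092  0.0161]
0.22 [0.0243 0.04   0.0441] [-0.0098  0.0086  0.0147]
0.24 [0.0191 0.0342 0.0389] [-0.0119  0.0105  0.0151]
0.26 [0.0155 0.0285 0.0337] [-0.0067  0.0097  0.0148]
0.28 [0.0081 0.0234 0.0283] [-0.008   0.0097  0.0142]
t15 lowest z [0.1761 0.1774 0.1794 0.1809 0.1824]
t@z.2 pct [0.0348 0.0376 0.047  0.0483 0.0487] w [-0.0153 -0.015  -0.0061  0.007   0.009 ]
0.18 [0.04   0.0505 0.0524] [-0.0147 -0.0038  0.0073]
0.2 [0.0358 0.0454 0.0473] [-0.0149 -0.006   0.0058]
0.22 [0.0289 0.0403 0.042 ] [-0.0152 -0.0056  0.0057]
0.24 [0.0257 0.0354 0.0367] [-0.0152 -0.0047  0.0079]
0.26 [0.018  0.0299 0.032 ] [-0.015  -0.0047  0.0084]
0.28 [0.0192 0.0248 0.0267] [-0.0145 -0.0063  0.0065]
```

jog_arm --steps '[0.03,0.008,-0.003,0,0,0.03,0.024,-0.009,0,0,0.03,0.045,-0.017,0,0,0.03,0.068,-0.026,0,0,0.03,0.092,-0.036,0,0,0.03,0.116,-0.045,0,0,0.03,0.134,-0.052,0,0,0.03,0.146,-0.057,0,0,0.03,0.149,-0.058,0,0,0.03,0.149,-0.058,0,0]'

```text
clock: 20.1
position: [0.5492, 0.0172, 0.3953]
ee_rot: [0.885, 0.466, -0.0, -0.0]
ft_force: [0.5, -0.8, -0.8]
grip_width: 0.502
```

Run:
```python
from h import *
from workcell import manip
plan([0.5495,0.0168,0.3957],55.5)
c0=np.array(manip.get_obs()['position'])[:2]
# crock rim from earlier unobstructed top picture
p,d,K,T=ld("pics/t15.npz"); W=cloud(d,K,T)
m=(d>0)&(np.hypot(W[...,0]-.573,W[...,1]-.051)<.06)&(W[...,2]>.122)&(W[...,2]<.14)
r=W[m]; A=np.c_[2*r[:,:2],np.ones(len(r))]; s=np.linalg.lstsq(A,(r[:,:2]**2).sum(1),rcond=None)[0]; print('rim',s[:2],len(r),((r.min(0)+r.max(0))/2).round(4),r[:,2].mean())
m=((W[...,2]>.122)&(W[...,2]<.14)&(np.hypot(W[...,0]-.573,W[...,1]-.051)<.06)).astype(np.uint8)
cs,_=cv2.findContours(m,cv2.RETR_EXTERNAL,cv2.CHAIN_APPROX_NONE); el=cv2.fitEllipse(max(cs,key=len)); print(el, ray(*el[0],.130,K,T))
e=np.array([np.cos(np.radians(55.5)),np.sin(np.radians(55.5))]); n=np.array([e[1],-e[0]])
ims=[]
for nm in("scene","top"):
    c=manip.calibration(nm); p,d=manip.camera(nm); np.savez(f"pics/{nm}16.npz",p=p,d=d,**c); W=cloud(d,c["mtx"],c["world_to_cam"]); ims.append(p)
    m=(d>0)&(np.hypot(W[...,0]-c0[0],W[...,1]-c0[1])<.12)&(W[...,2]>.145)&(W[...,2]<.32)
    q=W[m]; t=(q[:,:2]-c0)@e; w=(q[:,:2]-c0)@n
    print(nm,'lowest z',np.sort(q[:,2])[:4].round(4))
    for z in np.arange(.18,.3,.02):
        k=(q[:,2]>z)&(q[:,2]<z+.01)
        if k.sum()>3: print(round(z,2),np.percentile(t[k],[2,50,98]).round(4),np.percentile(w[k],[2,50,98]).round(4))
a=ims[0][120:280,190:400]; b=ims[1][130:290,170:380]
cv2.imwrite("pics/16.png",cv2.resize(np.hstack([a,b]),(800,304))[:,:,::-1])
```

```text
clock 20.1 pos [0.5492 0.0172 0.3953] yaw 55.52 tilt z [-0.001 -0.    -1.   ] F [ 0.47 -0.85 -0.78] grip 0.502 q [ 0.47  0.19 -0.69  1.37  0.12  1.62 -0.8 ]
  shift [-0.0002  0.0005 -0.0004] dist 0.001 twist 0.0004
rim [0.5724028  0.05137003] 362 [0.5733 0.0518 0.128 ] 0.1284117084789698
((264.12982177734375, 216.61703491210938), (33.392024993896484, 33.93273162841797), 85.936767578125) [0.57218401 0.05123136 0.13      ]
scene lowest z [0.1715 0.1742 0.176  0.1766]
0.18 [0.0342 0.0471 0.0537] [-0.0069  0.0097  0.0147]
0.2 [0.0295 0.0436 0.0489] [-0.0088  0.0101  0.014 ]
0.22 [0.0251 0.0378 0.0431] [-0.0068  0.0106  0.016 ]
0.24 [0.0193 0.0309 0.0384] [-0.0046  0.0103  0.0145]
0.26 [0.014  0.0291 0.0331] [-0.0067  0.0095  0.0151]
0.28 [0.0102 0.0217 0.0283] [-0.0063  0.0102  0.0175]
top lowest z []
```

View pics/16.png

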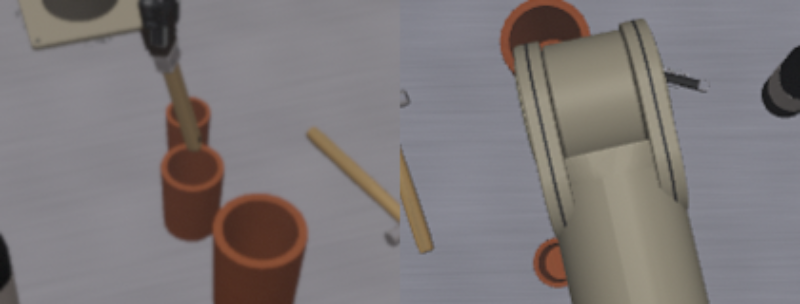

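Scene crop: the butt is over the crock mouth at (192,148), with the crock upright and still at (0.572, 0.051). I'll lower it, stopping about 15 mm above the floor.

jog_arm --steps '[0.03,0,0,0.008,0,0.03,0,0,0.025,0,0.03,0,0,0.045,0,0.03,0,0,0.065,0,0.03,0,0,0.085,0,0.03,0,0,0.105,0,0.03,0,0,0.122,0,0.03,0,0,0.136,0,0.03,0,0,0.144,0,0.03,0,0,0.145,0]'

```text
clock: 21.2
position: [0.5489, 0.0169, 0.2498]
ee_rot: [0.885, 0.465, -0.001, -0.0]
ft_force: [-0.3, -0.1, -1.2]
grip_width: 0.504
```

Run:
```python
from h import *
plan([0.5495,0.0168,0.2347],55.5)
p=look("scene","s17",.13,.24,.08); a=p[120:280,190:400]
cv2.imwrite("pics/17.png",cv2.resize(a,(735,560))[:,:,::-1])
```

```text
clock 21.2 pos [0.5489 0.0169 0.2498] yaw 55.48 tilt z [-0.001 -0.    -1.   ] F [-0.3  -0.11 -1.24] grip 0.504 q [ 0.48  0.23 -0.68  1.63  0.15  1.33 -0.83]
  shift [0.0003 0.0005 0.0151] dist 0.015 twist -0.0003
scene 0.13 133 [0.5711 0.0395 0.1347] [0.53  0.004 0.13 ] [0.622 0.095 0.15 ]
scene 0.15 50 [0.5644 0.0246 0.16  ] [0.552 0.012 0.15 ] [0.573 0.04  0.17 ]
scene 0.17 54 [0.5616 0.0211 0.1819] [0.541 0.001 0.171] [0.576 0.04  0.19 ]
scene 0.19 72 [0.5603 0.0164 0.2003] [ 0.534 -0.003  0.19 ] [0.573 0.037 0.21 ]
scene 0.21 77 [0.5587 0.0115 0.2201] [ 0.535 -0.014  0.211] [0.573 0.037 0.23 ]
scene 0.23 34 [0.5539 0.0105 0.2356] [ 0.531 -0.016  0.231] [0.578 0.037 0.24 ]
```

View pics/17.png

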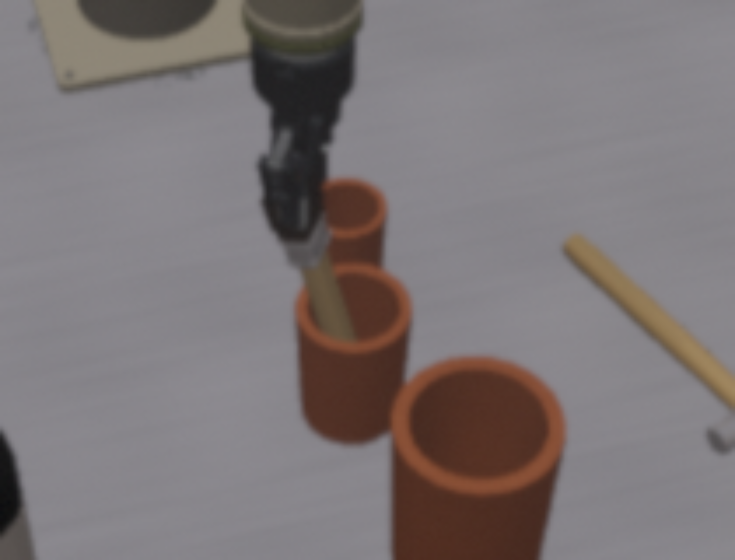

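jog_arm --steps '[0.0434,0,0,0.002,0,0.0436,0,0,0.005,0,0.0436,0,0,0.008,0,0.0436,0,0,0.01,0,0.0436,0,0,0.012,0,0.0436,0,0,0.013,0,0.0436,0,0,0.014,0,0.0436,0,0,0.015,0,0.0436,0,0,0.016,0,0.0436,0,0,0.016,0]' --grip_force 20

```text
clock: 22.25
position: [0.551, 0.0167, 0.2383]
ee_rot: [0.885, 0.465, 0.002, 0.002]
ft_force: [-3.4, -4.4, 22.9]
grip_width: 0.514
```

Run:
```python
from h import *
plan([0.5495,0.0168,0.2347],55.5)
p=look("scene","s18",.13,.24,.08); a=p[120:280,190:400]
cv2.imwrite("pics/18.png",cv2.resize(a,(735,560))[:,:,::-1])
```

```text
clock 22.25 pos [0.551  0.0167 0.2383] yaw 55.45 tilt z [ 0.006 -0.002 -1.   ] F [-3.45 -4.4  22.94] grip 0.514 q [ 0.48  0.24 -0.68  1.65  0.16  1.31 -0.83]
  shift [-0.0008 -0.0013  0.0036] dist 0.004 twist -0.0008
scene 0.13 118 [0.5734 0.0362 0.1349] [0.531 0.004 0.13 ] [0.622 0.091 0.149]
scene 0.15 45 [0.5648 0.0242 0.1585] [0.551 0.003 0.15 ] [0.572 0.037 0.169]
scene 0.17 67 [0.5638 0.0182 0.1807] [ 0.542 -0.001  0.171] [0.576 0.041 0.19 ]
scene 0.19 80 [0.5612 0.0138 0.199 ] [ 0.535 -0.011  0.19 ] [0.575 0.037 0.209]
scene 0.21 73 [0.5568 0.0128 0.2203] [ 0.533 -0.016  0.21 ] [0.582 0.04  0.23 ]
scene 0.23 52 [0.5584 0.01   0.2349] [ 0.534 -0.017  0.23 ] [0.586 0.039 0.24 ]
```

jog_arm --steps '[0.0436,0,0,-0.002,0,0.0436,0,0,-0.003,0,0.0436,0,0,-0.004,0,0.0437,0,0,-0.004,0,0.0437,0,0,-0.004,0,0.0438,0,0,-0.004,0,0.0438,0,0,-0.004,0,0.0439,0,0,-0.004,0,0.0439,0,0,-0.004,0,0.0439,0,0,-0.004,0]'

```text
clock: 23.3
position: [0.5492, 0.0173, 0.2387]
ee_rot: [0.885, 0.466, -0.0, -0.0]
ft_force: [1.6, 0.3, 2.7]
grip_width: 0.514
```

Run:
```python
from h import *
from workcell import manip
plan([0.5495,0.0168,0.2347],55.5)
p=look("scene","s19",.13,.24,.08); a=p[120:280,190:400]
q,_=manip.camera("wrist")
cv2.imwrite("pics/19.png",np.hstack([cv2.resize(a,(400,305)),cv2.resize(q,(400,305))])[:,:,::-1])
```

```text
clock 23.3 pos [0.5492 0.0173 0.2387] yaw 55.52 tilt z [-0. -0. -1.] F [1.62 0.29 2.75] grip 0.514 q [ 0.48  0.24 -0.68  1.65  0.15  1.31 -0.83]
  shift [-0.0003  0.0005  0.004 ] dist 0.004 twist 0.0003
scene 0.13 138 [0.5709 0.0392 0.1352] [0.53  0.003 0.13 ] [0.624 0.095 0.15 ]
scene 0.15 41 [0.5632 0.0247 0.1595] [0.551 0.001 0.15 ] [0.572 0.038 0.17 ]
scene 0.17 73 [0.562  0.0193 0.1816] [ 0.542 -0.001  0.17 ] [0.576 0.04  0.19 ]
scene 0.19 74 [0.5607 0.0145 0.2014] [ 0.541 -0.009  0.19 ] [0.573 0.035 0.21 ]
scene 0.21 72 [0.5551 0.0126 0.2211] [ 0.534 -0.016  0.21 ] [0.577 0.04  0.23 ]
scene 0.23 40 [0.5554 0.011  0.2342] [ 0.531 -0.017  0.23 ] [0.582 0.04  0.24 ]
```

View pics/19.png

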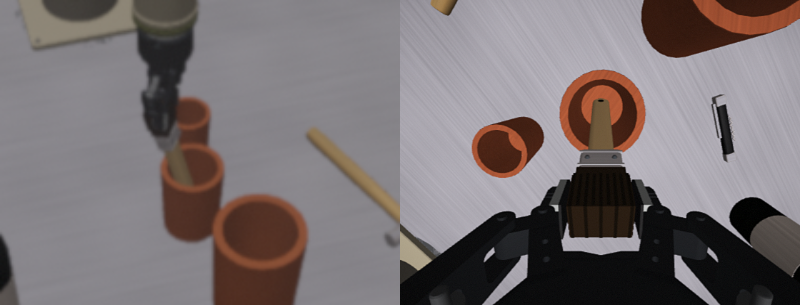

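The wrist view shows the butt on the floor near the centre of the crock, with the handle centred in the jaws. The force is now about 3 N, so I'll release gradually.

jog_arm --steps '[0.044,0,0,0,0,0.0441,0,0,0,0,0.0442,0,0,0,0,0.0443,0,0,0,0,0.0445,0,0,0,0,0.0448,0,0,0,0,0.0455,0,0,0,0,0.047,0,0,0,0,0.055,0,0,0,0,0.07,0,0,0,0]'

```text
clock: 24.4
position: [0.5493, 0.0173, 0.2387]
ee_rot: [0.885, 0.466, 0.0, 0.0]
ft_force: [-1.0, 0.2, 0.8]
grip_width: 0.795
```

Run:
```python
from h import *
from workcell import manip
plan([0.5495,0.0168,0.2347],55.5)
p=look("scene","s20",.13,.26,.08); a=p[120:280,190:400]
q,_=manip.camera("wrist")
cv2.imwrite("pics/20.png",np.hstack([cv2.resize(a,(400,305)),cv2.resize(q,(400,305))])[:,:,::-1])
```

```text
clock 24.4 pos [0.5493 0.0173 0.2387] yaw 55.51 tilt z [ 0. -0. -1.] F [-1.03  0.2   0.85] grip 0.795 q [ 0.48  0.24 -0.68  1.65  0.15  1.31 -0.83]
  shift [-0.0003  0.0005  0.004 ] dist 0.004 twist 0.0002
scene 0.13 120 [0.5715 0.0337 0.135 ] [0.53  0.004 0.13 ] [0.622 0.093 0.15 ]
scene 0.15 47 [0.5634 0.024  0.1594] [0.544 0.002 0.15 ] [0.57 0.04 0.17]
scene 0.17 71 [0.5627 0.018  0.181 ] [ 0.545 -0.004  0.17 ] [0.576 0.04  0.19 ]
scene 0.19 76 [0.5598 0.0144 0.1997] [ 0.534 -0.011  0.19 ] [0.573 0.038 0.21 ]
scene 0.21 54 [0.554  0.0169 0.221 ] [ 0.519 -0.016  0.211] [0.587 0.05  0.23 ]
scene 0.23 93 [0.5557 0.0167 0.2398] [ 0.513 -0.014  0.23 ] [0.594 0.05  0.249]
scene 0.25 28 [0.5519 0.0223 0.2549] [ 0.519 -0.014  0.25 ] [0.592 0.05  0.26 ]
```

View pics/20.png

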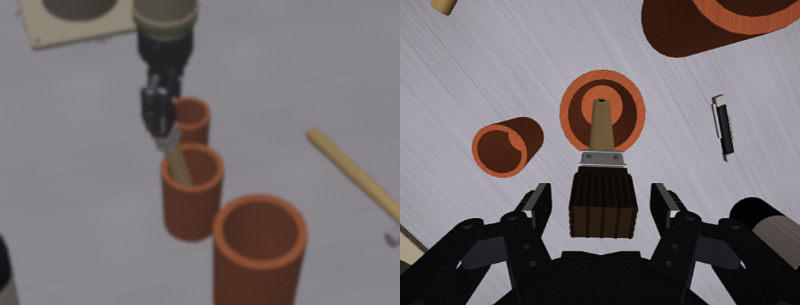

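Released: the block sits centred with a clear gap to both pads. I'll open fully and retreat straight up.

jog_arm --steps '[0.0854,0,0,0,0,0.0854,0,0,0,0,0.0854,0,0,-0.01,0,0.0854,0,0,-0.03,0,0.0854,0,0,-0.06,0,0.0854,0,0,-0.09,0,0.0854,0,0,-0.12,0,0.0854,0,0,-0.14,0,0.0854,0,0,-0.15,0,0.0854,0,0,-0.15,0]'

```text
clock: 25.5
position: [0.5496, 0.0174, 0.39]
ee_rot: [0.885, 0.466, 0.001, 0.0]
ft_force: [0.7, -0.1, -0.7]
grip_width: 0.997
```

jog_arm --steps '[0.0854,-0.03,0,0,0,0.0854,-0.07,0,0,0,0.0854,-0.11,0,0,0,0.0854,-0.15,0,0,0,0.0854,-0.19,0,0,0,0.0854,-0.22,0,0,0,0.0854,-0.22,0,0,0,0.0854,-0.22,0,0,0,0.0854,-0.22,0,0,0,0.0854,-0.22,0,0,0]'

```text
clock: 26.5
position: [0.4252, -0.163, 0.3883]
ee_rot: [0.884, 0.467, -0.0, -0.0]
ft_force: [0.6, -0.0, 0.3]
grip_width: 1.002
```

Run:
```python
from h import *
from workcell import manip
plan([0.5495,0.0168,0.2347],55.5)
ims=[]
for nm in("scene","top"):
    c=manip.calibration(nm); p,d=manip.camera(nm); K,T=c["mtx"],c["world_to_cam"]; W=cloud(d,K,T); ims.append(p)
    m=(d>0)&(np.hypot(W[...,0]-.572,W[...,1]-.051)<.13)&(W[...,2]>.14)&(W[...,2]<.29)&(W[...,0]<.66)
    q=W[m]
    for z in np.arange(.14,.28,.02):
        k=q[(q[:,2]>=z)&(q[:,2]<z+.02)]
        if len(k)>2: print(nm,round(z,2),len(k),k.mean(0).round(4))
    print('top z',np.sort(q[:,2])[-4:].round(3))
    if nm=="top":
        h=cv2.cvtColor(p,cv2.COLOR_RGB2HSV)
        m=((W[...,2]>.122)&(W[...,2]<.14)&(np.hypot(W[...,0]-.573,W[...,1]-.051)<.06)&((h[...,0]<9)|(h[...,0]>176))); r=W[m]
        A=np.c_[2*r[:,:2],np.ones(len(r))]; s=np.linalg.lstsq(A,(r[:,:2]**2).sum(1),rcond=None)[0]; print('rim',s[:2].round(4),m.sum(),'z range',r[:,2].min().round(3),r[:,2].max().round(3))
    m=(d>0)&(W[...,2]>0.006)&(W[...,0]>0.2)&(W[...,0]<1)&(abs(W[...,1])<.7)
    nl,lab,st,cen=cv2.connectedComponentsWithStats(m.astype(np.uint8))
    for i in range(1,nl):
        if st[i,4]>150:
            w=W[lab==i]; print(nm,'obj',st[i],w.min(0).round(3),w.max(0).round(3))
a=ims[0][120:280,190:400]; b=ims[1][130:290,170:380]
cv2.imwrite("pics/21.png",np.hstack([cv2.resize(a,(400,305)),cv2.resize(b,(400,305))])[:,:,::-1])
```

```text
clock 26.5 pos [ 0.4252 -0.163   0.3883] yaw 55.63 tilt z [-0.  0. -1.] F [ 0.57 -0.01  0.32] grip 1.002 q [ 0.79 -0.06 -0.49  1.61 -0.03  1.59 -0.3 ]
  shift [0.2186 0.0012 0.1536] dist 0.267 twist 0.0023
scene 0.14 54 [0.5649 0.0255 0.1501]
scene 0.16 51 [0.5633 0.0207 0.1723]
scene 0.18 84 [0.5607 0.016  0.1907]
scene 0.2 75 [0.5589 0.011  0.2109]
scene 0.22 149 [0.552  0.0056 0.2319]
scene 0.24 92 [0.5467 0.01   0.2433]
top z [0.247 0.247 0.248 0.248]
scene obj [ 152    0   59  131 4283] [ 0.368 -0.222  0.383] [ 0.495 -0.098  0.734]
scene obj [ 264  170   88  127 5336] [ 0.295 -0.018  0.006] [0.816 0.159 0.248]
scene obj [351 186  69  64 820] [0.439 0.286 0.006] [0.718 0.425 0.033]
scene obj [ 164  220   39   86 2048] [ 0.475 -0.315  0.006] [ 0.736 -0.24   0.305]
scene obj [234 283  42   9 276] [ 0.703 -0.154  0.006] [ 0.748 -0.041  0.022]
scene obj [110 345  19  18 173] [ 0.809 -0.5    0.006] [ 0.85  -0.453  0.028]
scene obj [ 85 371  15  20 180] [ 0.857 -0.562  0.007] [ 0.905 -0.53   0.029]
scene obj [103 384  20  10 190] [ 0.903 -0.521  0.008] [ 0.932 -0.476  0.029]
scene obj 
[... 190 characters left out ...]
1 0.0234 0.2143]
top 0.22 135 [0.5407 0.0054 0.2357]
top 0.24 120 [0.543  0.0108 0.2427]
top z [0.246 0.246 0.248 0.248]
rim [0.5723 0.0514] 263 z range 0.122 0.134
top obj [ 223  129   48   56 2103] [0.681 0.031 0.006] [0.81  0.158 0.182]
top obj [ 360  149   45   44 1173] [ 0.655 -0.309  0.007] [ 0.728 -0.239  0.304]
top obj [295 165  37  14 224] [ 0.701 -0.152  0.006] [ 0.744 -0.042  0.019]
top obj [145 178  43  86 919] [0.452 0.287 0.006] [0.712 0.416 0.031]
top obj [ 247  200   44   36 1081] [ 0.515 -0.017  0.006] [0.62  0.099 0.248]
top obj [  333   227   127   193 16326] [ 0.238 -0.219  0.392] [ 0.485 -0.055  0.766]
top obj [240 255  27  27 436] [0.397 0.052 0.006] [0.469 0.122 0.104]
```

View pics/21.png

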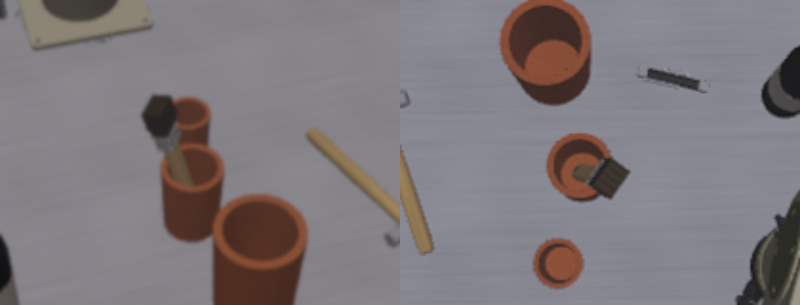

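The brush stands bristles up. The block is at scene crop (160,115), its top about 0.248 m up, and it leans about 15°. The crock rim centre is still at (0.572, 0.051), and the bottle, corkscrew and hammer have not moved. Handing in.

```bash
python3 -c "
from workcell import manip
print(manip.get_obs()['joint_velocities'].__repr__()); print(manip.hand_in())"
```

```text
array([ 0.00333196, -0.00435201,  0.0050525 ,  0.00197383,  0.00021576,
       -0.00024529,  0.00093679])
the job is handed in; nothing more can be done
None
```

The brush now stands in the same crock handle-down with the bristles up, and the job was handed in at about 26.6 s of the 72 s allowed.

**How it was done:** I lifted the brush out by the handle and laid it flat by pivoting it on its tip. I then regripped it at the bristle block and eased the jaw opening so it swung handle-down against the table. Finally I lowered it into the crock until the handle touched the floor, and released it gradually.

**Last checks:**
- **Brush:** it is released and leans about 15° against the rim. The bristle end is about 0.243–0.248 m up, which fits the butt resting on the 10 mm floor.
- **Crock:** the rim centre is at (0.572, 0.051), within 1 mm of where it started. The rim is level to within depth noise.
- **Bystanders:** the bottle, corkscrew and hammer are where they were, within measuring noise.
- **Robot:** it was clear of everything and at rest when I handed in.

**Where things differed from plan:**
- At 20 N the grip held the brush rigid, so I had to soften the opening to about 43.8 mm to let it pivot.
- The handle met the floor about 4 mm earlier than I had estimated. It pressed with about 23 N, under the 60 N limit, and I backed off to about 3 N before letting go.

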